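# Clear the tumbler and draw the towel bar out of the half-covered bin

### The job

First take the steel tumbler off the grey bin's half cover and nest it upright, fully down, into the matching tumbler on the lazy susan, and let go of it. Then draw the square towel bar out of the bin by tilting it up through the opening, and finish while still holding it still in the gripper, in the air, with the whole bar at least 5 cm above the bin's rim and touching nothing else. Leave the nested tumblers standing on the lazy susan and do not shift or knock over the pump dispenser, drain stopper and brush holder.

Things in the scene. Friction and masses are not known exactly. Their poses are not given: they have to be found in the camera images.
- bin: Grey plastic storage bin fixed to the shelf, 182 mm (its x) by 342 mm (its y), 102 mm high; walls and floor 6 mm thick. Origin: centre of its underside, on the shelf; z up. A flat cover closes the -y part of its top, the rest is open. Two ribs across the floor at y = -80 and +110 mm, 8 mm thick, rise to 18 mm above the shelf; the towel bar lies on them.
- bin_lip (a point): Middle of the cover's free edge at the bin's rim height (102 mm above the shelf; bin frame y = -35 mm), axes as the bin's. The fixed cover, 5 mm thick, top level with the rim, runs from here to the -y wall. From here towards +y is the opening: 200 mm long (y), 170 mm wide (x), up to the +y wall, which is 102 mm high.
- bar_mid (a point): Centre of the loose square aluminium towel bar, 20 x 20 x 300 mm, about 0.15 kg. Its y axis runs along the bar, z is up at the start. It lies level inside the bin, roughly along the bin's y, its centre 28 mm above the shelf, its -y part hidden under the cover. It is longer than the opening.
- bar_end1 (a point): Centre of the bar's end face at its +y end (150 mm from the centre), the end below the opening.
- bar_end2 (a point): Centre of the bar's end face at its -y end, the end hidden under the bin's cover.
- cup_a_mid (a point): Brushed steel tumbler standing upright on the bin's cover: the one to move. Point on its axis half-way up (45 mm above its underside, 45 mm below its rim); z up its axis. It is 90 mm high, outside diameter 44 mm at the foot growing evenly to 64 mm at the rim, wall 2.5 mm, solid foot 34 mm thick, about 0.12 kg.
- cup_b_mid (a point): Identical tumbler (same sizes and same point) standing upright on the lazy susan: the one to nest into. When nested, the upper tumbler's foot rests on the lower one's inner floor and it stands 34 mm higher than the lower one.
- susan: Round white plastic lazy susan, 290 mm across; origin on the shelf at its centre. Its top face is 20 mm above the shelf, with a low rim to 28 mm. It turns about its vertical axis with slight friction.
- pump: Bystander: white ceramic pump dispenser on the lazy susan, 62 mm across, 150 mm tall, spout 40 mm out along its x; origin at the centre of its underside.
- stopper: Bystander: chrome drain stopper on the lazy susan, 42 mm across, 36 mm tall; origin at the centre of its underside.
- brush_holder: Bystander: teal plastic toilet brush holder on the shelf, 96 mm across, 125 mm tall; origin at the centre of its underside.
Not all that is in view belongs to the job. What is shaped like the part that bears cup_a_mid but yellow is not meant.

How it is judged:
By the outcome, as a careful person would: the job done as asked, in the order asked, and still so for the second after the job is handed in, while the arm keeps its last pose, push and grip.
It also fails if it takes over 64 s, if anything falls off the work surface, if the arm or the gripper's body presses on something with over 40 N, if the wrist force passes 120 N, or if a joint passes its speed limit or range.

### The arm

A 7-joint arm with a two-finger parallel gripper is mounted at the origin on the work surface. World frame = base frame: x ahead of the robot, y to its left, z up, the work surface at z = 0. Lengths are in m, angles in rad, forces in N, time in s.
With the tool pointing down it reaches from about 0.425 to 0.825 m from the base axis. Payload 3.6 kg.
Tool frame: the origin (TCP) lies midway between the tips of the shut fingers; the grasp point (between the pads) lies 19 mm behind it; x points along the fingers, z is the direction in which the jaws open and shut, and the axes are right-handed (so a half turn about x gives the same grasp; the last joint's range is limited). The gripper opens to 85 mm and grips with 20 to 120 N. Pads are 22 mm wide; open, the fingers measure 114 mm over their backs; the gripper's body (76 mm by 85 mm) begins 54 mm behind the grasp point. The pads swing forward as they close: fully open they stand 13 mm farther back than shut.
Start: joints at [-1.224, 0.615, -0.013, 1.423, 0.008, 1.103, -0.04], TCP at [0.237, 0.605, 0.192] pointing down, gripper open.
Joint ranges: [-3.12, 3.12], [-0.3, 2.06], [-1.34, 1.32], [0.26, 2.42], [-1.36, 4.5], [0.01, 1.98], [-2.84, 2.84]. Speed limits (rad/s): [2.79, 2.79, 3.14, 3.14, 3.14, 3.14, 3.14].

### API

Orientations are given as a unit quaternion [x, y, z, w].
In Python, from plant import readout, snapshot, get_calibration, env gives the robot as it stands. The module is installed in compiled form; this text tells all that it offers.
- The arm moves only by the tool jog_arm, never from a script. Its argument "series" is a list of rows, each an object of numbers: "x", "y", "z": the shift along the tool's x, y, z in m; "roll": the turn about the tool's x in degrees; "grip": the gripper's target within -1 to 1 (shut at 1, half-way at 0, fully open at -1). In form: [{"x": .., "y": .., "z": .., "roll": .., "grip": ..}, ...]. A call has exactly 8 rows; each row is the pose to reach, as a shift and turn from the pose commanded when the call began, along the tool's axes at that moment; what a row does not reach only later rows make up. A row lasts 1/10 s, in which the tool goes at most 50 mm and 8.59 degrees, less where a joint would pass 70% of its speed; a pose out of reach is approached as far as the arm can. A call with a gripper value outside its range is refused whole. The fingers move at their own pace and stop on an object; the grip force is fixed at half the most. Time passes only in rows, so rows that repeat a pose let the fingers close, or fill a call up. It gives the time, the measured TCP pose, the force and the opening at its end, in the units of the state.
- readout.observe(): the state, without advancing time (a new reading comes with each control period).
- snapshot(name): name is "scene" or "top"; returns the picture (400x640x3 uint8, red, green, blue); there is no depth.
- get_calibration(name): a dict with "fov_y" (degrees; the focal length in pixels is half the picture's height over the tangent of half this angle, whatever the lens; pixels are square), "cx", "cy" (the principal point, pixels), "D" ([k1, k2, p1, p2, k3] as OpenCV has them; the pictures are not rectified), "rvec" (rotation vector, rad) and "tvec" (3), from world to camera coordinates, as OpenCV has them. Camera axes: x right, y down, z forward; pixel columns grow to the right and rows downward; lengths in m; the calibration is good to about 2 mm. A picture is of the moment at which its call begins. get_calibration takes no time and is no camera call.
- env.sign_off(): hands the job in, once; it reports no verdict.
The state is a dict: "t": time; "joint_pos": joint angles; "qvel": joint speeds; "joint_efforts": joint torques, N m; "position": TCP position; "orientation": TCP orientation; "wrist_force": force on the tool from outside, world axes, zero at the start; "wrist_torque": the same for the moment, N m; "opening": opening from 0.0 (shut) to 1.0 (fully open).
Only numpy, scipy, OpenCV 4.12 (cv2) and the standard library are available. Lean on these libraries where they do the work, as an engineer would, in place of code of your own. Each camera call takes 0.05 s, during which the arm holds its last target.

## Working session

There is one attempt and no reset: what is moved stays moved. The work goes in short steps, Python scripts to look and compute and a tool call to move; the robot and the scene stay as the last step left them, time stands still between calls to the robot, and variables do not carry over. Pictures are saved under pics/ and viewed, and the job is handed in when it is done.

Besides the shell and the picture viewer there is one more tool, called after ">>>" as name([rows], argument=value, ...), one row to a line, values as JSON. jog_arm: Moves the arm, as the interface text tells. Its arguments: {"type":"object","properties":{"series":{"type":"array","items":{"type":"object","properties":{"x":{"type":"number"},"y":{"type":"number"},"z":{"type":"number"},"roll":{"type":"number"},"grip":{"type":"number"}}}}},"required":["series"]}

```bash
mkdir -p pics; python3 - <<'E'
from plant import readout, snapshot, get_calibration, env
import cv2
print(readout.observe())
for n in ("scene","top"):
    print(n,get_calibration(n))
    cv2.imwrite(f"pics/{n}0.png",snapshot(n)[:,:,::-1])
E
```

```text
{'t': 0.0, 'joint_pos': array([-1.22452009,  0.61591181, -0.01264539,  1.42492942,  0.00808262,
        1.10338935, -0.04040009]), 'qvel': array([ 0.00071407,  0.00045572,  0.00163873, -0.00124483, -0.00011071,
       -0.00073371,  0.0008717 ]), 'joint_efforts': array([ 9.15199530e-05, -4.69220960e+01,  2.59076916e-01, -1.71035975e+01,
        9.94916889e-03,  9.56928445e-03,  8.91379077e-07]), 'position': array([0.23638483, 0.60455139, 0.19093288]), 'orientation': array([-0.39922603,  0.58473315,  0.39819066,  0.58322373]), 'wrist_force': array([-0.49749062, -0.19826366,  0.26525314]), 'wrist_torque': array([ 0.0228789 , -0.01509497,  0.01893555]), 'opening': 0.996280598164855}
scene {'fov_y': 49.229011001962746, 'cx': 320.33886208701944, 'cy': 206.1882035586295, 'D': array([-0.07120608,  0.        ,  0.        ,  0.        ,  0.        ]), 'rvec': array([ 1.93842429,  1.44043437, -0.62135341]), 'tvec': array([-0.16917895, -0.27722572,  1.38743148])}
top {'fov_y': 43.24367489000533, 'cx': 312.46998611454654, 'cy': 196.7305142064537, 'D': array([0.01196715, 0.        , 0.        , 0.        , 0.        ]), 'rvec': array([ 2.15616694, -2.11682978,  0.16052309]), 'tvec': array([-0.01206284,  0.53942979,  1.42443649])}
```

View pics/scene0.png

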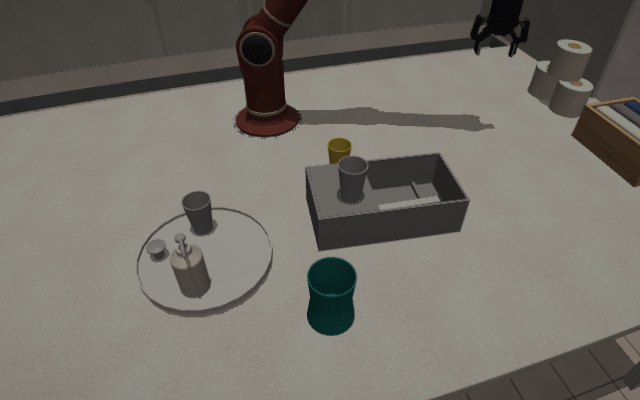

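View pics/top0.png

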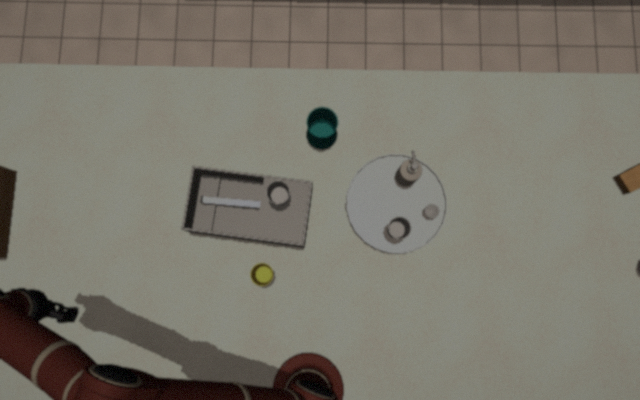

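```bash
cat > h.py <<'E'
import numpy as np,cv2
from plant import get_calibration
def cam(n):
    c=get_calibration(n); f=200/np.tan(np.radians(c['fov_y'])/2)
    return np.array([[f,0,c['cx']],[0,f,c['cy']],[0,0,1]]),c['D'],c['rvec'],c['tvec']
def proj(n,P):
    K,D,r,t=cam(n); return cv2.projectPoints(np.array(P,float).reshape(-1,1,3),r,t,K,D)[0].reshape(-1,2)
def ray(n,uv):
    K,D,r,t=cam(n); R=cv2.Rodrigues(r)[0]
    p=cv2.undistortPoints(np.array(uv,float).reshape(-1,1,2),K,D).reshape(-1,2)
    d=np.c_[p,np.ones(len(p))]@R
    return -R.T@t,d
def onz(n,uv,z):
    o,d=ray(n,uv); return o+d*((z-o[2])/d[:,2])[:,None]
def tri(uv1,uv2):
    o1,d1=ray('scene',uv1);o2,d2=ray('top',uv2);d1=d1[0]/np.linalg.norm(d1[0]);d2=d2[0]/np.linalg.norm(d2[0])
    s=np.linalg.lstsq(np.c_[d1,-d2],o2-o1,rcond=None)[0]
    a=o1+s[0]*d1;b=o2+s[1]*d2;return (a+b)/2,np.linalg.norm(a-b)
E
python3 - <<'E'
import cv2
s=cv2.imread('pics/scene0.png');t=cv2.imread('pics/top0.png')
cv2.imwrite('pics/z1.png',cv2.resize(t[150:270,170:330],None,fx=5,fy=5,interpolation=cv2.INTER_CUBIC))
cv2.imwrite('pics/z2.png',cv2.resize(t[140:260,335:455],None,fx=5,fy=5,interpolation=cv2.INTER_CUBIC))
cv2.imwrite('pics/z3.png',cv2.resize(s[130:250,300:470],None,fx=4.7,fy=4.7,interpolation=cv2.INTER_CUBIC))
cv2.imwrite('pics/z4.png',cv2.resize(s[180:310,130:280],None,fx=4.6,fy=4.6,interpolation=cv2.INTER_CUBIC))
E
```

```text
(no output)
```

View pics/z1.png

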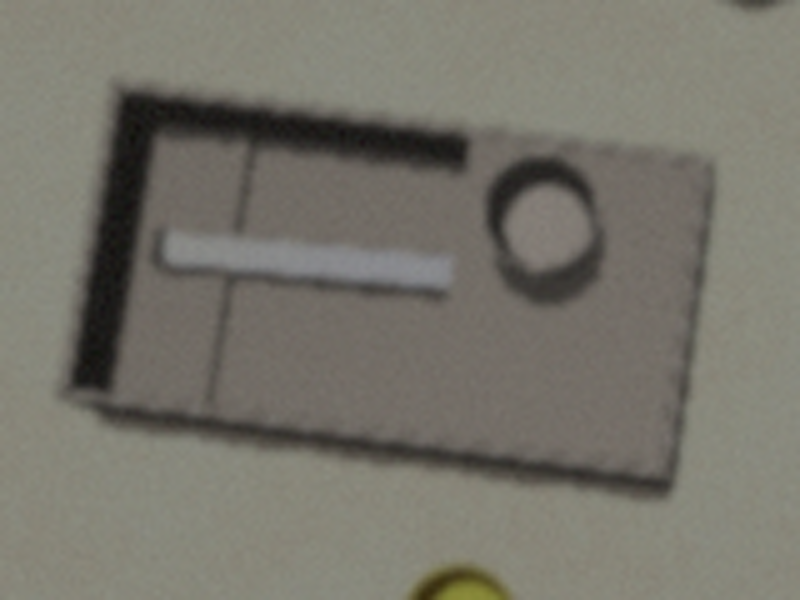

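View pics/z2.png

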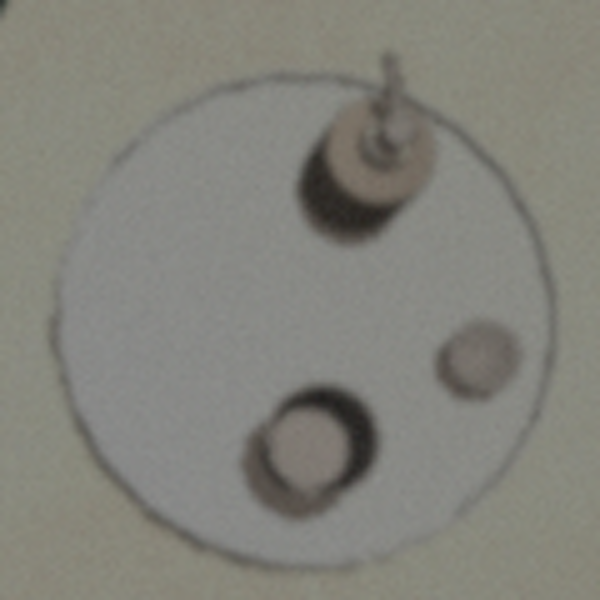

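View pics/z3.png

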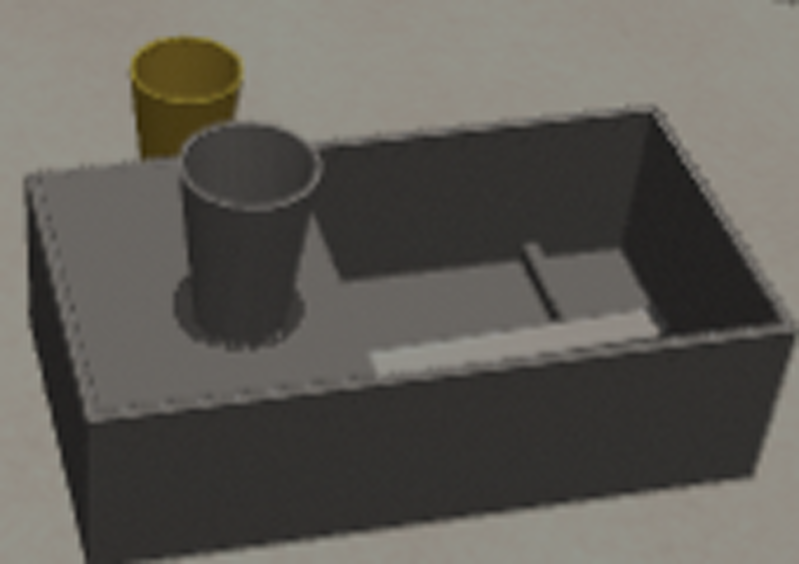

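View pics/z4.png

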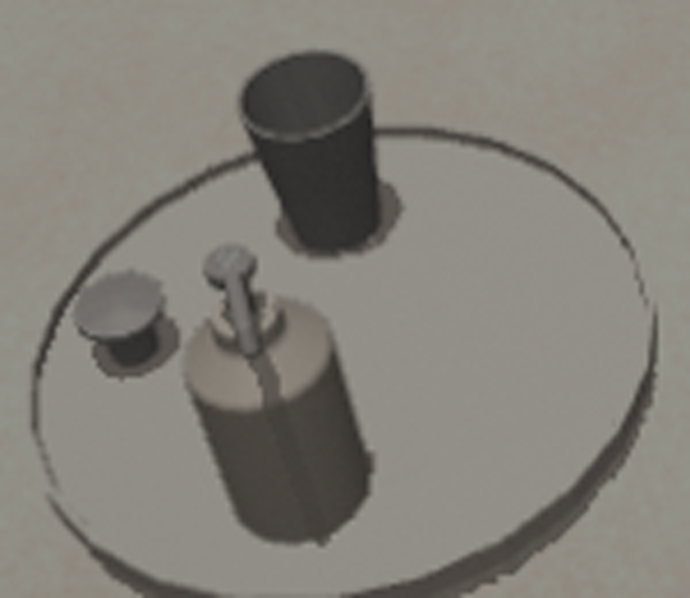

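```bash
python3 - <<'E'
from h import *
from scipy.optimize import least_squares
np.set_printoptions(precision=4,suppress=True)
for n in('scene','top'): print(n,ray(n,[[320,200]])[0])
Z1=lambda p:(np.array(p,float)+.5)/5-.5+[170,150]
Z2=lambda p:(np.array(p,float)+.5)/5-.5+[335,140]
Z3=lambda p:(np.array(p,float)+.5)/4.7-.5+[300,130]
Z4=lambda p:(np.array(p,float)+.5)/4.6-.5+[130,180]
def circ(P):
    r=least_squares(lambda q:np.hypot(P[:,0]-q[0],P[:,1]-q[1])-q[2],[*P[:,:2].mean(0),.03]).x; return r
print('a scene',circ(onz('scene',Z3([(181,170),(250,123),(322,168),(252,210),(203,138),(303,138)]),.192)))
print('b scene',circ(onz('scene',Z4([(240,103),(313,51),(370,88),(300,140)]),.110)))
print('a top floor',onz('top',Z1([(549,224)]),.136),'rim',circ(onz('top',Z1([(488,210),(545,156),(597,205)]),.192)))
print('b top floor',onz('top',Z2([(308,450)]),.054),'rim',circ(onz('top',Z2([(378,440),(325,384),(268,440)]),.110)))
print('bin top',onz('top',Z1([(116,86),(62,400),(673,488),(713,158)]),.102))
print('bin scene',onz('scene',Z3([(650,107),(795,328),(92,415),(28,180)]),.102))
print('bar top',onz('top',Z1([(163,231),(163,267),(450,258),(448,292)]),.038))
print('bar scene',onz('scene',Z3([(645,308),(662,335),(370,352)]),.038))
print('susan top',circ(onz('top',Z2([(52,330),(300,73),(555,310),(310,570),(130,150),(490,160)]),.028)))
print('pump,stopper',onz('top',Z2([(380,150)]),.13),onz('top',Z2([(480,358)]),.036))
E
```

```text
scene [ 1.1976 -0.1848  0.7497]
top [ 0.3105 -0.0143  1.4911]
a scene [0.5312 0.088  0.0309]
b scene [ 0.451  -0.2427  0.031 ]
a top floor [[0.5296 0.0872 0.136 ]] rim [0.5281 0.0866 0.0285]
b top floor [[ 0.4472 -0.2427  0.054 ]] rim [ 0.4483 -0.242   0.0301]
bin top [[ 0.6094  0.3359  0.102 ]
 [ 0.4318  0.3557  0.102 ]
 [ 0.3895  0.0174  0.102 ]
 [ 0.5742 -0.001   0.102 ]]
bin scene [[0.436  0.3532 0.102 ]
 [0.6133 0.3358 0.102 ]
 [0.5732 0.0013 0.102 ]
 [0.4017 0.0187 0.102 ]]
bar top [[0.5372 0.3197 0.038 ]
 [0.516  0.3186 0.038 ]
 [0.5243 0.1516 0.038 ]
 [0.5043 0.1521 0.038 ]]
bar scene [[0.519  0.3191 0.038 ]
 [0.5403 0.3177 0.038 ]
 [0.5087 0.1681 0.038 ]]
susan top [ 0.5261 -0.2458  0.1463]
pump,stopper [[ 0.6061 -0.2713  0.13  ]] [[ 0.5042 -0.3455  0.036 ]]
```

```bash
cat >> h.py <<'E'
from scipy.spatial.transform import Rotation as Rn
from plant import readout
def to(P,yaw=None):
    s=readout.observe();R=Rn.from_quat(s['orientation']).as_matrix()
    print('t',round(s['t'],2),'pos',s['position'].round(4),'open',round(s['opening'],3),'F',s['wrist_force'].round(1))
    print('tool x',R[:,0].round(3),'z',R[:,2].round(3),'zdir deg',np.degrees(np.arctan2(R[1,2],R[0,2])).round(2))
    for p in np.atleast_2d(P): print(p,'shift',(R.T@(p-s['position'])).round(4))
E
python3 -c "
from h import *
to([[.53,.0875,.25],[.53,.0875,.157]])"
```

```text
t 0.1 pos [0.2365 0.6046 0.191 ] open 1.002 F [-0.6  0.3 -0.4]
tool x [-0.001 -0.002 -1.   ] z [ 0.364  0.931 -0.002] zdir deg 68.64
[0.53   0.0875 0.25  ] shift [-0.0581 -0.4617 -0.3749]
[0.53   0.0875 0.157 ] shift [ 0.0349 -0.4617 -0.3746]
```

>>> jog_arm([
  {"x":-0.05,"y":0,"z":0,"roll":8,"grip":-1},
  {"x":-0.09,"y":-0.03,"z":-0.02,"roll":16,"grip":-1},
  {"x":-0.09,"y":-0.065,"z":-0.05,"roll":24,"grip":-1},
  {"x":-0.09,"y":-0.1,"z":-0.08,"roll":32,"grip":-1},
  {"x":-0.09,"y":-0.135,"z":-0.11,"roll":40,"grip":-1},
  {"x":-0.09,"y":-0.17,"z":-0.14,"roll":48,"grip":-1},
  {"x":-0.09,"y":-0.205,"z":-0.17,"roll":56,"grip":-1},
  {"x":-0.09,"y":-0.24,"z":-0.195,"roll":64,"grip":-1},
])

```text
t: 0.9
position: [0.3894, 0.3339, 0.282]
orientation: [-0.027, 0.707, 0.026, 0.706]
wrist_force: [1.1, -0.6, -0.1]
opening: 1.0
```

```bash
python3 -c "
from h import *
to([[.53,.0875,.28],[.53,.0875,.157]])"
```

```text
t 0.9 pos [0.3894 0.3339 0.282 ] open 1.0 F [ 1.1 -0.6 -0.1]
tool x [-0.001 -0.001 -1.   ] z [ 0.997  0.075 -0.001] zdir deg 4.29
[0.53   0.0875 0.28  ] shift [ 0.002  -0.2562  0.1218]
[0.53   0.0875 0.157 ] shift [ 0.125  -0.2561  0.1219]
```

>>> jog_arm([
  {"x":0,"y":-0.04,"z":0.02,"roll":4,"grip":-1},
  {"x":0,"y":-0.08,"z":0.04,"roll":8.6,"grip":-1},
  {"x":0,"y":-0.12,"z":0.06,"roll":8.6,"grip":-1},
  {"x":0,"y":-0.16,"z":0.08,"roll":8.6,"grip":-1},
  {"x":0,"y":-0.2,"z":0.1,"roll":8.6,"grip":-1},
  {"x":0,"y":-0.235,"z":0.115,"roll":8.6,"grip":-1},
  {"x":0,"y":-0.256,"z":0.122,"roll":8.6,"grip":-1},
  {"x":0,"y":-0.256,"z":0.122,"roll":8.6,"grip":-1},
])

```text
t: 1.7
position: [0.5323, 0.0861, 0.2818]
orientation: [0.026, 0.707, -0.028, 0.707]
wrist_force: [-1.0, -0.2, 0.5]
opening: 1.001
```

```bash
python3 -c "
from h import *
to([[.53,.0875,.28],[.53,.0875,.157]])
from plant import snapshot
s=snapshot('scene')[:,:,::-1];cv2.imwrite('pics/s1.png',cv2.resize(s[60:260,240:500],None,fx=3,fy=3,interpolation=cv2.INTER_CUBIC))"
```

```text
t 1.7 pos [0.5323 0.0861 0.2818] open 1.001 F [-1.  -0.2  0.5]
tool x [-0.    -0.003 -1.   ] z [ 0.997 -0.077  0.   ] zdir deg -4.42
[0.53   0.0875 0.28  ] shift [ 0.0018  0.0013 -0.0024]
[0.53   0.0875 0.157 ] shift [ 0.1248  0.0016 -0.0024]
```

View pics/s1.png

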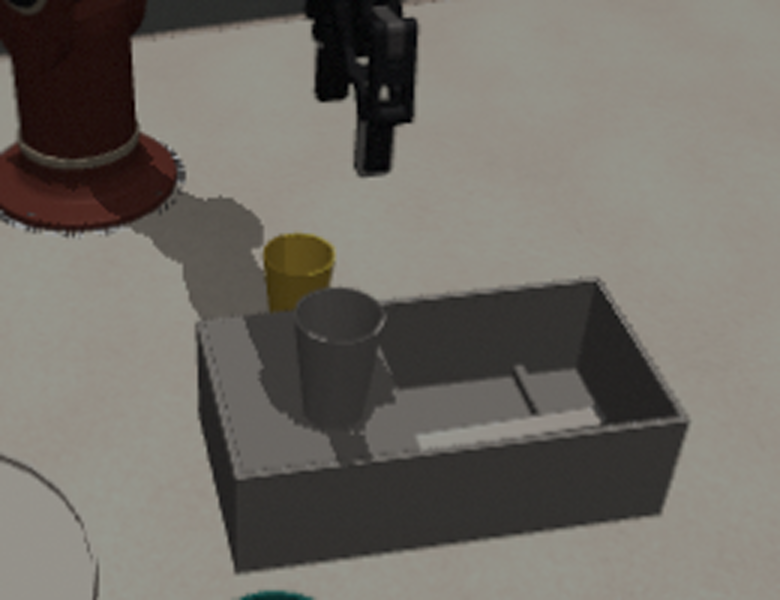

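>>> jog_arm([
  {"x":0.02,"y":0.0015,"z":-0.002,"roll":0,"grip":-1},
  {"x":0.05,"y":0.0015,"z":-0.002,"roll":0,"grip":-1},
  {"x":0.08,"y":0.0015,"z":-0.002,"roll":0,"grip":-1},
  {"x":0.105,"y":0.0015,"z":-0.002,"roll":0,"grip":-1},
  {"x":0.12,"y":0.0015,"z":-0.002,"roll":0,"grip":-1},
  {"x":0.125,"y":0.0015,"z":-0.002,"roll":0,"grip":-1},
  {"x":0.125,"y":0.0015,"z":-0.002,"roll":0,"grip":-1},
  {"x":0.125,"y":0.0015,"z":-0.002,"roll":0,"grip":-1},
])

```text
t: 2.55
position: [0.5301, 0.0936, 0.1579]
orientation: [0.024, 0.706, -0.024, 0.707]
wrist_force: [0.5, -0.2, -0.2]
opening: 1.001
```

```bash
python3 -c "
from h import *
to([[.53,.0875,.157]])
from plant import snapshot
s=snapshot('scene')[:,:,::-1];cv2.imwrite('pics/s2.png',cv2.resize(s[100:250,270:470],None,fx=4,fy=4,interpolation=cv2.INTER_CUBIC))"
```

```text
t 2.55 pos [0.5301 0.0936 0.1579] open 1.001 F [ 0.5 -0.2 -0.2]
tool x [ 0.001  0.001 -1.   ] z [ 0.998 -0.068  0.001] zdir deg -3.88
[0.53   0.0875 0.157 ] shift [ 0.0009 -0.0061  0.0003]
```

View pics/s2.png

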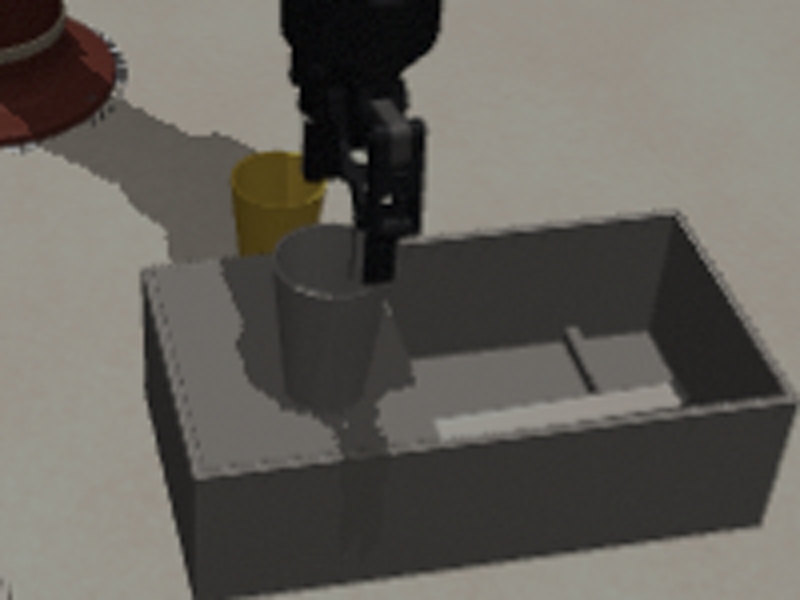

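```bash
python3 -c "
from h import *
for p in [(.573,.0906,.171),(.573,.0796,.171),(.573,.1016,.171),(.487,.0965,.171),(.53,.0875,.192)]:
  print(p,(proj('scene',p)-[270,100])*4)
from plant import snapshot
s=snapshot('top')[:,:,::-1];cv2.imwrite('pics/t2.png',cv2.resize(s[140:290,220:380],None,fx=4,fy=4,interpolation=cv2.INTER_CUBIC))
to([[.53,.0875,.157]])"
```

```text
(0.573, 0.0906, 0.171) [[364.21923784 339.80963901]]
(0.573, 0.0796, 0.171) [[343.96628744 343.84829472]]
(0.573, 0.1016, 0.171) [[384.35700137 335.79499763]]
(0.487, 0.0965, 0.171) [[318.52421194 239.60213147]]
(0.53, 0.0875, 0.192) [[331.86322701 258.51798238]]
t 2.65 pos [0.5304 0.0932 0.1582] open 1.001 F [-0.8  0.2  0.2]
tool x [ 0.002  0.001 -1.   ] z [ 0.998 -0.068  0.002] zdir deg -3.92
[0.53   0.0875 0.157 ] shift [ 0.0012 -0.0057 -0.    ]
```

View pics/t2.png

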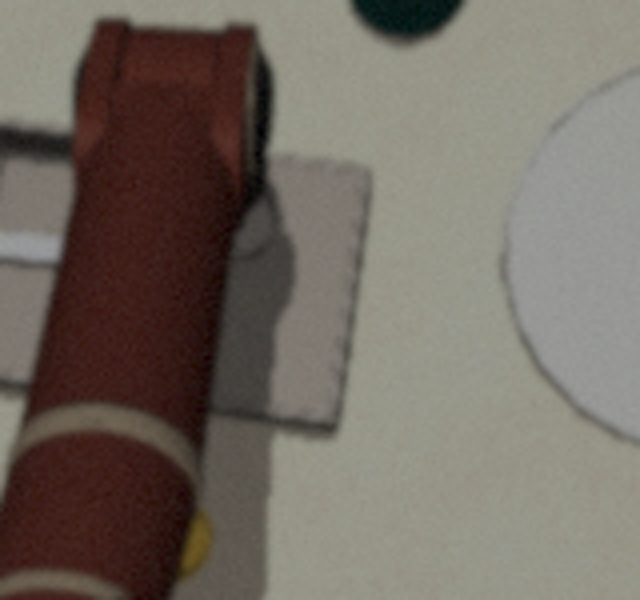

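```bash
python3 -c "
from h import *
d=np.array([.364,.931,0])*.0425;c=np.array([.2364,.6046,.191])
for dz in (0,.013,.03,.045): print(dz,proj('scene',[c+d+[0,0,dz],c-d+[0,0,dz]]).round(1).tolist())
c=np.array([.5323,.0861,.2818]);d=np.array([.997,-.077,0])*.0425
for dz in (0,.013,.03,.045): print(dz,((proj('scene',[c+d+[0,0,dz],c-d+[0,0,dz]])-[240,60])*3).round(0).tolist())
s=cv2.imread('pics/scene0.png');cv2.imwrite('pics/z5.png',cv2.resize(s[0:80,450:550],None,fx=7,fy=7,interpolation=cv2.INTER_CUBIC))
"
```

```text
0 [[503.4, 73.2], [473.5, 71.6]]
0.013 [[504.6, 68.9], [474.6, 67.3]]
0.03 [[506.2, 63.3], [476.0, 61.6]]
0.045 [[507.7, 58.3], [477.2, 56.6]]
0 [[364.0, 243.0], [328.0, 172.0]]
0.013 [[365.0, 226.0], [329.0, 155.0]]
0.03 [[367.0, 202.0], [330.0, 132.0]]
0.045 [[368.0, 181.0], [331.0, 111.0]]
```

View pics/z5.png

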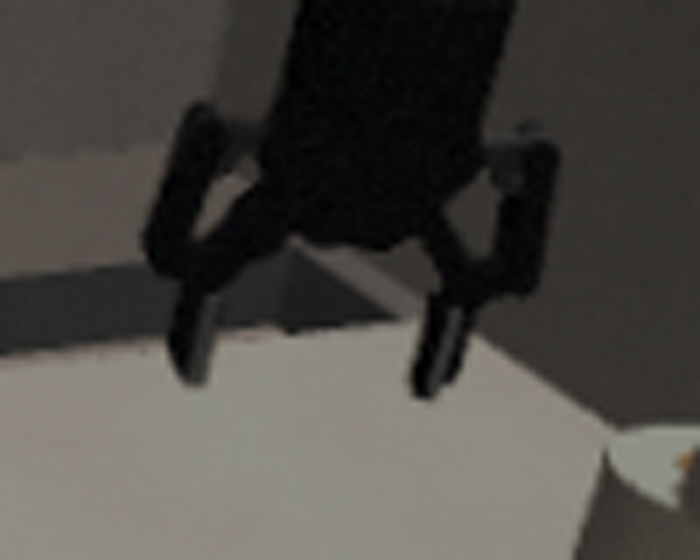

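```bash
python3 -c "
from h import *
d=np.array([.364,.931,0])*.0425;c=np.array([.2364,.6046,.191])
for dz in (0,.013,.05): print(dz,((proj('top',[c+d+[0,0,dz],c-d+[0,0,dz]])-[0,270])*6).round(1).tolist())
s=cv2.imread('pics/top0.png');cv2.imwrite('pics/z6.png',cv2.resize(s[270:350,0:110],None,fx=6,fy=6,interpolation=cv2.INTER_CUBIC))
"
```

```text
0 [[326.8, 152.2], [508.1, 230.5]]
0.013 [[310.9, 153.3], [493.9, 232.5]]
0.05 [[263.6, 156.8], [452.0, 238.3]]
```

View pics/z6.png

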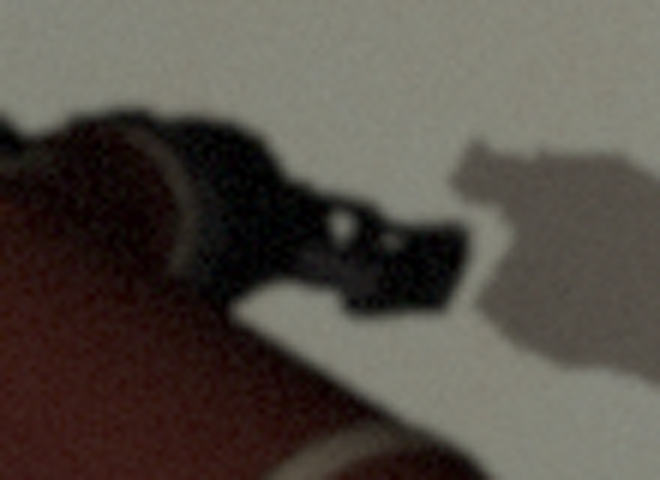

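>>> jog_arm([
  {"x":0,"y":-0.003,"z":0,"roll":0,"grip":-1},
  {"x":0,"y":-0.006,"z":0,"roll":0,"grip":-1},
  {"x":0.01,"y":-0.006,"z":0,"roll":0,"grip":-1},
  {"x":0.02,"y":-0.006,"z":0,"roll":0,"grip":-1},
  {"x":0.03,"y":-0.006,"z":0,"roll":0,"grip":-1},
  {"x":0.03,"y":-0.006,"z":0,"roll":0,"grip":-1},
  {"x":0.03,"y":-0.006,"z":0,"roll":0,"grip":-1},
  {"x":0.03,"y":-0.006,"z":0,"roll":0,"grip":-1},
])

```text
t: 3.45
position: [0.5295, 0.0867, 0.1272]
orientation: [0.024, 0.707, -0.024, 0.707]
wrist_force: [-0.1, 0.0, -0.4]
opening: 1.002
```

```bash
python3 -c "
from h import *
to([[.53,.0875,.157]])
from plant import snapshot
s=snapshot('scene')[:,:,::-1];cv2.imwrite('pics/s3.png',cv2.resize(s[100:250,270:470],None,fx=4,fy=4,interpolation=cv2.INTER_CUBIC))"
```

```text
t 3.45 pos [0.5295 0.0867 0.1272] open 1.002 F [-0.1  0.  -0.4]
tool x [ 0. -0. -1.] z [ 0.998 -0.069  0.   ] zdir deg -3.96
[0.53   0.0875 0.157 ] shift [-0.0298  0.0008  0.0004]
```

View pics/s3.png

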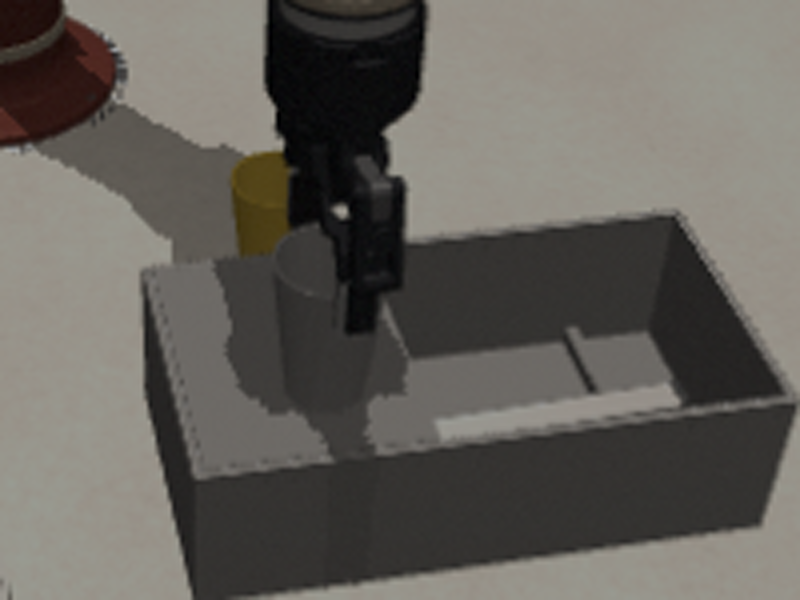

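```bash
python3 -c "
from h import *
for z in (.127,.14,.155,.17,.18): print(z,((proj('scene',[.572,.084,z])-[270,100])*4).round())
for x in(.56,.565,.572,.58):
  o,d=ray('scene',[[360/4+270,331/4+100]]); p=o+d[0]*(x-o[0])/d[0,0]; print(p.round(4))
"
```

```text
0.127 [[346. 405.]]
0.14 [[348. 386.]]
0.155 [[350. 365.]]
0.17 [[351. 342.]]
0.18 [[352. 327.]]
[0.56   0.0935 0.1656]
[0.565  0.0914 0.1702]
[0.572  0.0883 0.1766]
[0.58   0.0848 0.184 ]
```

>>> jog_arm([
  {"x":0.005,"y":-0.002,"z":0,"roll":0,"grip":-1},
  {"x":0.005,"y":-0.002,"z":0,"roll":0,"grip":-0.2},
  {"x":0.005,"y":-0.002,"z":0,"roll":0,"grip":0.2},
  {"x":0.005,"y":-0.002,"z":0,"roll":0,"grip":1},
  {"x":0.005,"y":-0.002,"z":0,"roll":0,"grip":1},
  {"x":0.005,"y":-0.002,"z":0,"roll":0,"grip":1},
  {"x":0.005,"y":-0.002,"z":0,"roll":0,"grip":1},
  {"x":0.005,"y":-0.002,"z":0,"roll":0,"grip":1},
])

```text
t: 4.3
position: [0.5289, 0.0845, 0.123]
orientation: [0.025, 0.707, -0.024, 0.707]
wrist_force: [-1.3, -0.3, 5.3]
opening: 0.726
```

```bash
python3 -c "
from h import *
to([[.53,.0875,.157]])
from plant import snapshot
s=snapshot('scene')[:,:,::-1];cv2.imwrite('pics/s4.png',cv2.resize(s[100:250,270:470],None,fx=4,fy=4,interpolation=cv2.INTER_CUBIC))"
```

```text
t 4.3 pos [0.5289 0.0845 0.123 ] open 0.726 F [-1.3 -0.3  5.3]
tool x [-0.  0. -1.] z [ 0.998 -0.069 -0.   ] zdir deg -3.97
[0.53   0.0875 0.157 ] shift [-0.034   0.0031  0.0008]
```

View pics/s4.png

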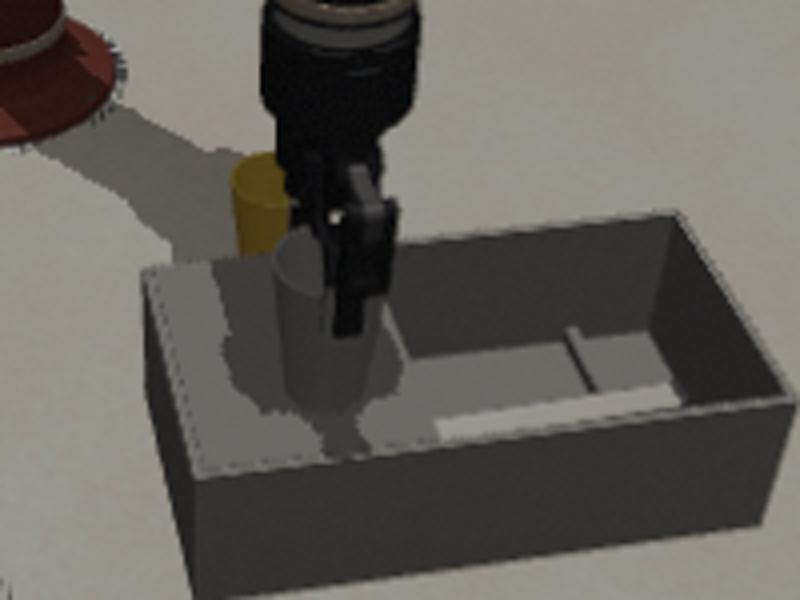

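>>> jog_arm([
  {"x":-0.005,"y":0,"z":0,"roll":0,"grip":1},
  {"x":-0.015,"y":0,"z":0,"roll":0,"grip":1},
  {"x":-0.03,"y":0,"z":0,"roll":0,"grip":1},
  {"x":-0.045,"y":0,"z":0,"roll":0,"grip":1},
  {"x":-0.06,"y":0,"z":0,"roll":0,"grip":1},
  {"x":-0.07,"y":0,"z":0,"roll":0,"grip":1},
  {"x":-0.08,"y":0,"z":0,"roll":0,"grip":1},
  {"x":-0.08,"y":0,"z":0,"roll":0,"grip":1},
])

```text
t: 5.15
position: [0.53, 0.0847, 0.2035]
orientation: [0.025, 0.706, -0.024, 0.708]
wrist_force: [0.5, 0.1, -1.6]
opening: 0.718
```

```bash
python3 -c "
from h import *
to([[.449,-.2425,.2]])
from plant import snapshot
s=snapshot('scene')[:,:,::-1];cv2.imwrite('pics/s5.png',cv2.resize(s[50:250,250:470],None,fx=3,fy=3,interpolation=cv2.INTER_CUBIC))"
```

```text
t 5.15 pos [0.53   0.0847 0.2035] open 0.718 F [ 0.5  0.1 -1.6]
tool x [ 0.003  0.    -1.   ] z [ 0.998 -0.069  0.003] zdir deg -3.96
[ 0.449  -0.2425  0.2   ] shift [ 0.0031 -0.3321 -0.0583]
```

View pics/s5.png

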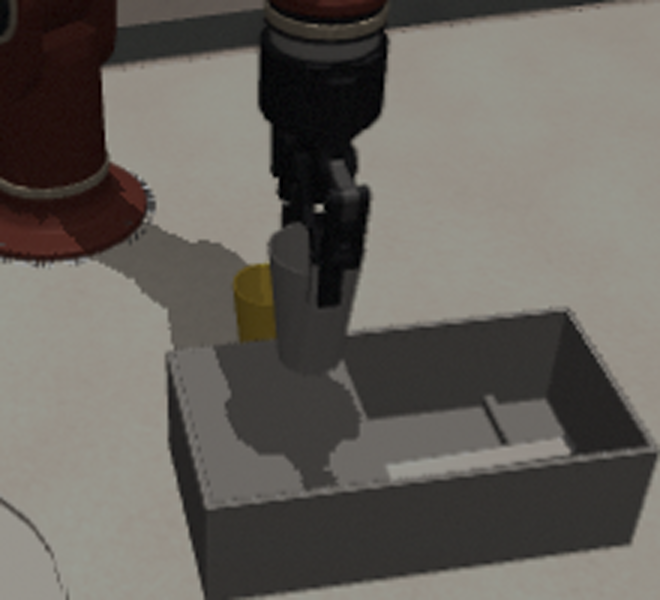

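>>> jog_arm([
  {"x":0,"y":-0.01,"z":0,"roll":0,"grip":1},
  {"x":0,"y":-0.03,"z":-0.003,"roll":0,"grip":1},
  {"x":0,"y":-0.06,"z":-0.008,"roll":0,"grip":1},
  {"x":0,"y":-0.09,"z":-0.014,"roll":0,"grip":1},
  {"x":0,"y":-0.12,"z":-0.02,"roll":0,"grip":1},
  {"x":0,"y":-0.15,"z":-0.026,"roll":0,"grip":1},
  {"x":0,"y":-0.18,"z":-0.032,"roll":0,"grip":1},
  {"x":0,"y":-0.21,"z":-0.038,"roll":0,"grip":1},
])

```text
t: 6.0
position: [0.4753, -0.1241, 0.2015]
orientation: [0.025, 0.707, -0.025, 0.706]
wrist_force: [0.4, 0.6, -0.5]
opening: 0.724
```

>>> jog_arm([
  {"x":0,"y":-0.03,"z":-0.005,"roll":0,"grip":1},
  {"x":0,"y":-0.06,"z":-0.01,"roll":0,"grip":1},
  {"x":0,"y":-0.085,"z":-0.015,"roll":0,"grip":1},
  {"x":0,"y":-0.105,"z":-0.019,"roll":0,"grip":1},
  {"x":0,"y":-0.12,"z":-0.02,"roll":0,"grip":1},
  {"x":0,"y":-0.125,"z":-0.02,"roll":0,"grip":1},
  {"x":0,"y":-0.125,"z":-0.02,"roll":0,"grip":1},
  {"x":0,"y":-0.125,"z":-0.02,"roll":0,"grip":1},
])

```text
t: 6.8
position: [0.4481, -0.2445, 0.2017]
orientation: [0.024, 0.707, -0.024, 0.706]
wrist_force: [1.0, -0.3, -2.0]
opening: 0.726
```

```bash
python3 -c "
from h import *
to([[.449,-.2455,.2]])
from plant import snapshot
s=snapshot('scene')[:,:,::-1];cv2.imwrite('pics/s6f.png',s);cv2.imwrite('pics/s6.png',cv2.resize(s[120:300,120:280],None,fx=3.3,fy=3.3,interpolation=cv2.INTER_CUBIC))
s=snapshot('top')[:,:,::-1];cv2.imwrite('pics/t6f.png',s);cv2.imwrite('pics/t6.png',cv2.resize(s[140:260,335:455],None,fx=5,fy=5,interpolation=cv2.INTER_CUBIC))"
```

```text
t 6.8 pos [ 0.4481 -0.2445  0.2017] open 0.726 F [ 1.  -0.3 -2. ]
tool x [-0.001  0.001 -1.   ] z [ 0.998 -0.068 -0.001] zdir deg -3.9
[ 0.449  -0.2455  0.2   ] shift [ 0.0017 -0.001   0.001 ]
```

View pics/s6.png

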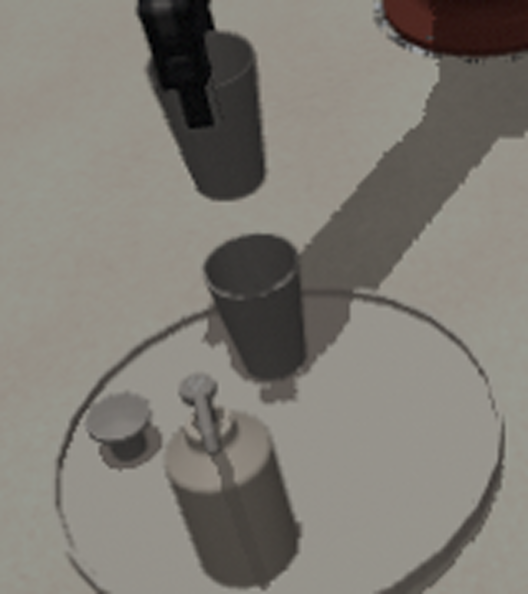

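View pics/t6.png

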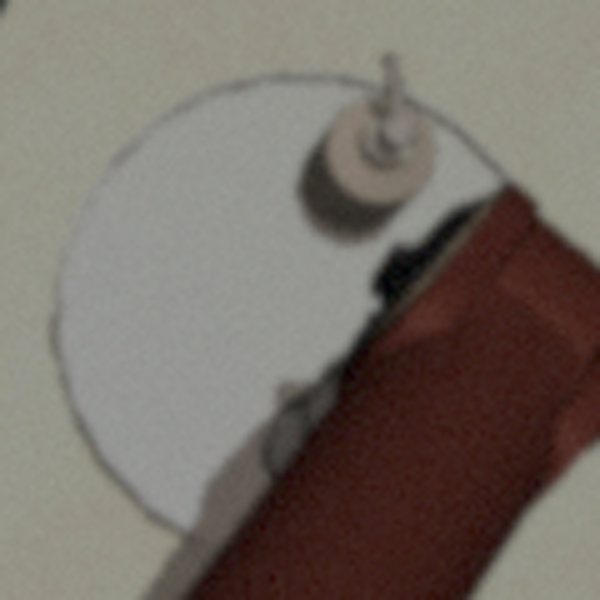

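```bash
python3 -c "
from h import *
th=np.linspace(0,2*np.pi,73)
def ext(c,r,z):
  q=proj('scene',np.c_[c[0]+r*np.cos(th),c[1]+r*np.sin(th),np.full(73,z)]);q=(q-[120,120])*3.3
  return 'L',q[q[:,0].argmin()].round(),'R',q[q[:,0].argmax()].round(),'B',q[q[:,1].argmax()].round(),'T',q[q[:,1].argmin()].round()
print('b rim',ext((.449,-.2425),.032,.11))
print('b foot',ext((.449,-.2425),.022,.02))
for z in (.175,.18,.185): print('a foot',z,ext((.448,-.2415),.022,z))
for z in (.265,.27,.275): print('a rim',z,ext((.448,-.2415),.032,z))
"
```

```text
b rim ('L', array([202., 269.]), 'R', array([299., 256.]), 'B', array([242., 296.]), 'T', array([259., 231.]))
b foot ('L', array([244., 361.]), 'R', array([307., 352.]), 'B', array([270., 380.]), 'T', array([281., 335.]))
a foot 0.175 ('L', array([197., 190.]), 'R', array([268., 181.]), 'B', array([226., 208.]), 'T', array([239., 164.]))
a foot 0.18 ('L', array([195., 184.]), 'R', array([266., 175.]), 'B', array([224., 202.]), 'T', array([237., 157.]))
a foot 0.185 ('L', array([194., 178.]), 'R', array([265., 168.]), 'B', array([223., 195.]), 'T', array([236., 151.]))
a rim 0.265 ('L', array([147.,  77.]), 'R', array([257.,  61.]), 'B', array([191.,  99.]), 'T', array([217.,  37.]))
a rim 0.27 ('L', array([145.,  70.]), 'R', array([255.,  54.]), 'B', array([189.,  92.]), 'T', array([216.,  30.]))
a rim 0.275 ('L', array([143.,  63.]), 'R', array([254.,  46.]), 'B', array([187.,  85.]), 'T', array([214.,  23.]))
```

>>> jog_arm([
  {"x":0.01,"y":-0.001,"z":0.001,"roll":0,"grip":1},
  {"x":0.025,"y":-0.001,"z":0.001,"roll":0,"grip":1},
  {"x":0.04,"y":-0.001,"z":0.001,"roll":0,"grip":1},
  {"x":0.055,"y":-0.001,"z":0.001,"roll":0,"grip":1},
  {"x":0.07,"y":-0.001,"z":0.001,"roll":0,"grip":1},
  {"x":0.082,"y":-0.001,"z":0.001,"roll":0,"grip":1},
  {"x":0.09,"y":-0.001,"z":0.001,"roll":0,"grip":1},
  {"x":0.09,"y":-0.001,"z":0.001,"roll":0,"grip":1},
])

```text
t: 7.7
position: [0.4484, -0.2459, 0.1109]
orientation: [0.025, 0.708, -0.024, 0.706]
wrist_force: [0.4, 0.9, -1.8]
opening: 0.725
```

```bash
python3 -c "
from h import *
to([[.449,-.2455,.0735]])
from plant import snapshot
s=snapshot('scene')[:,:,::-1];cv2.imwrite('pics/s7f.png',s);cv2.imwrite('pics/s7.png',cv2.resize(s[150:270,130:270],None,fx=5,fy=5,interpolation=cv2.INTER_CUBIC))"
```

```text
t 7.7 pos [ 0.4484 -0.2459  0.1109] open 0.725 F [ 0.4  0.9 -1.8]
tool x [-0.002  0.001 -1.   ] z [ 0.998 -0.069 -0.002] zdir deg -3.94
[ 0.449  -0.2455  0.0735] shift [0.0374 0.0004 0.0007]
```

View pics/s7.png

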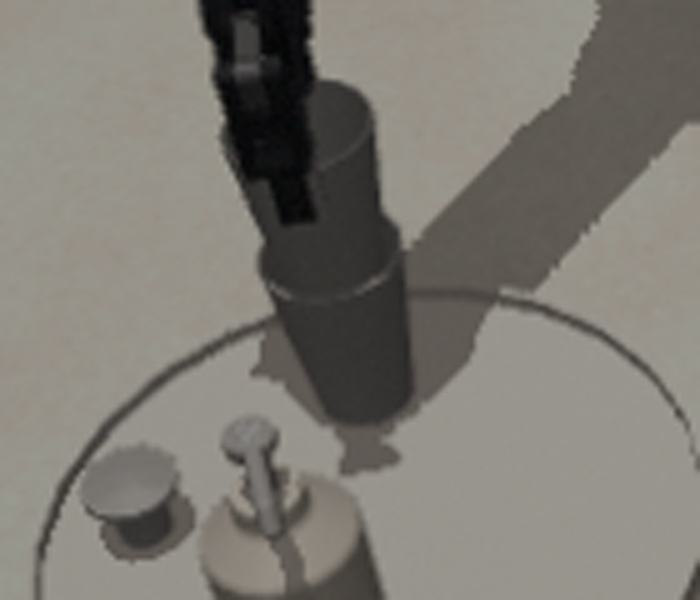

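>>> jog_arm([
  {"x":0.005,"y":0,"z":0.0005,"roll":0,"grip":1},
  {"x":0.01,"y":0,"z":0.0005,"roll":0,"grip":1},
  {"x":0.015,"y":0,"z":0.0005,"roll":0,"grip":1},
  {"x":0.02,"y":0,"z":0.0005,"roll":0,"grip":1},
  {"x":0.024,"y":0,"z":0.0005,"roll":0,"grip":1},
  {"x":0.027,"y":0,"z":0.0005,"roll":0,"grip":1},
  {"x":0.03,"y":0,"z":0.0005,"roll":0,"grip":1},
  {"x":0.03,"y":0,"z":0.0005,"roll":0,"grip":1},
])

```text
t: 8.55
position: [0.4494, -0.2464, 0.0817]
orientation: [0.025, 0.707, -0.024, 0.706]
wrist_force: [0.1, -0.2, -1.3]
opening: 0.723
```

```bash
python3 -c "
from h import *
to([[.449,-.2455,.0735]])
from plant import snapshot
s=snapshot('scene')[:,:,::-1];cv2.imwrite('pics/s8f.png',s);cv2.imwrite('pics/s8.png',cv2.resize(s[150:270,130:270],None,fx=5,fy=5,interpolation=cv2.INTER_CUBIC))"
```

```text
t 8.55 pos [ 0.4494 -0.2464  0.0817] open 0.723 F [ 0.1 -0.2 -1.3]
tool x [-0.001  0.    -1.   ] z [ 0.998 -0.069 -0.001] zdir deg -3.95
[ 0.449  -0.2455  0.0735] shift [ 0.0082  0.0009 -0.0005]
```

View pics/s8.png

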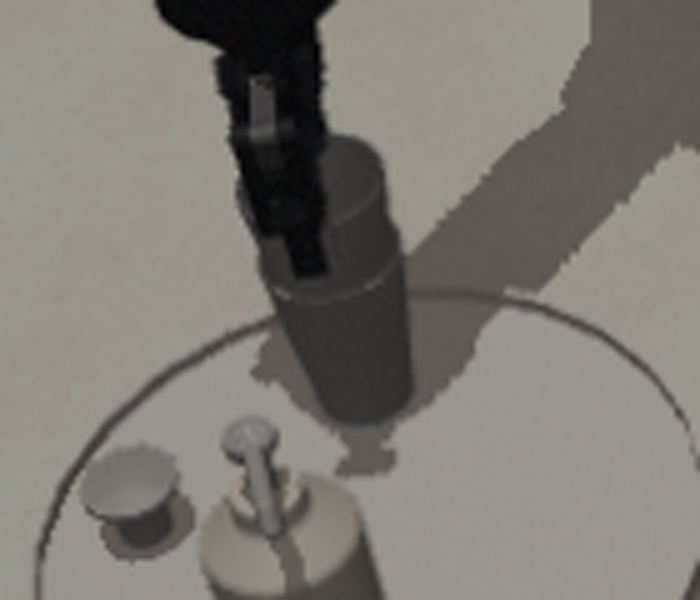

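>>> jog_arm([
  {"x":0.002,"y":0.0005,"z":0,"roll":0,"grip":1},
  {"x":0.004,"y":0.0005,"z":0,"roll":0,"grip":1},
  {"x":0.005,"y":0.0005,"z":0,"roll":0,"grip":1},
  {"x":0.006,"y":0.0005,"z":0,"roll":0,"grip":1},
  {"x":0.007,"y":0.0005,"z":0,"roll":0,"grip":1},
  {"x":0.0075,"y":0.0005,"z":0,"roll":0,"grip":1},
  {"x":0.0075,"y":0.0005,"z":0,"roll":0,"grip":1},
  {"x":0.0075,"y":0.0005,"z":0,"roll":0,"grip":1},
])

```text
t: 9.4
position: [0.4507, -0.2474, 0.0778]
orientation: [0.024, 0.705, -0.025, 0.708]
wrist_force: [-3.4, 1.8, 19.7]
opening: 0.724
```

>>> jog_arm([
  {"x":-0.003,"y":0,"z":0,"roll":0,"grip":1},
  {"x":-0.003,"y":0,"z":0,"roll":0,"grip":0.2},
  {"x":-0.003,"y":0,"z":0,"roll":0,"grip":-0.2},
  {"x":-0.003,"y":0,"z":0,"roll":0,"grip":-0.6},
  {"x":-0.003,"y":0,"z":0,"roll":0,"grip":-1},
  {"x":-0.003,"y":0,"z":0,"roll":0,"grip":-1},
  {"x":-0.003,"y":0,"z":0,"roll":0,"grip":-1},
  {"x":-0.003,"y":0,"z":0,"roll":0,"grip":-1},
])

```text
t: 10.2
position: [0.4495, -0.246, 0.0774]
orientation: [0.024, 0.707, -0.024, 0.707]
wrist_force: [0.1, -1.2, 0.3]
opening: 1.001
```

```bash
python3 -c "
from h import *
to([[.449,-.2455,.0735]])
from plant import snapshot
s=snapshot('scene')[:,:,::-1];cv2.imwrite('pics/s9f.png',s);cv2.imwrite('pics/s9.png',cv2.resize(s[150:270,130:270],None,fx=5,fy=5,interpolation=cv2.INTER_CUBIC))"
```

```text
t 10.2 pos [ 0.4495 -0.246   0.0774] open 1.001 F [ 0.1 -1.2  0.3]
tool x [-0.  0. -1.] z [ 0.998 -0.069 -0.   ] zdir deg -3.95
[ 0.449  -0.2455  0.0735] shift [ 0.0039  0.0005 -0.0006]
```

View pics/s9.png

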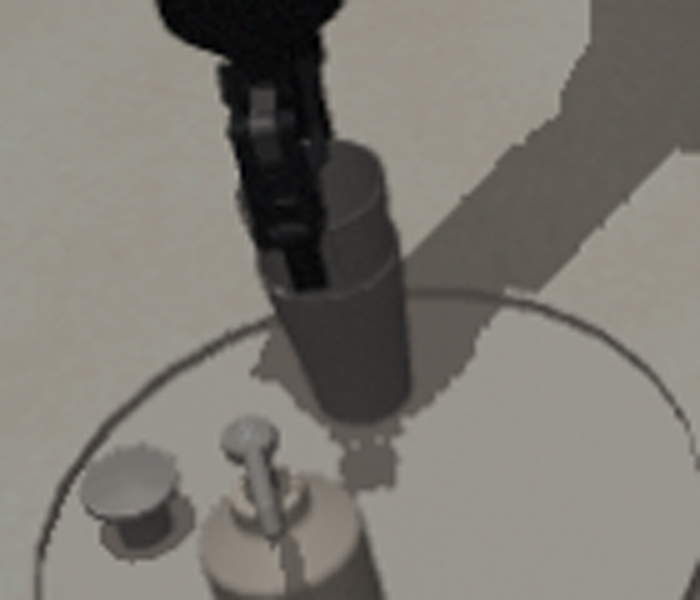

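Raise straight up and check how deep it sits.

>>> jog_arm([
  {"x":-0.01,"y":0,"z":0,"roll":0,"grip":-1},
  {"x":-0.03,"y":0,"z":0,"roll":0,"grip":-1},
  {"x":-0.06,"y":0,"z":0,"roll":0,"grip":-1},
  {"x":-0.09,"y":0,"z":0,"roll":0,"grip":-1},
  {"x":-0.12,"y":0,"z":0,"roll":0,"grip":-1},
  {"x":-0.15,"y":0,"z":0,"roll":0,"grip":-1},
  {"x":-0.15,"y":0,"z":0,"roll":0,"grip":-1},
  {"x":-0.15,"y":0,"z":0,"roll":0,"grip":-1},
])

```text
t: 11.05
position: [0.4497, -0.2462, 0.2286]
orientation: [0.024, 0.706, -0.025, 0.707]
wrist_force: [-0.3, 0.2, -1.0]
opening: 0.998
```

```bash
python3 -c "
from h import *
to([[.449,-.2455,.0735]])
from plant import snapshot
s=snapshot('scene')[:,:,::-1];cv2.imwrite('pics/s10f.png',s);cv2.imwrite('pics/s10.png',cv2.resize(s[150:270,130:270],None,fx=5,fy=5,interpolation=cv2.INTER_CUBIC))
th=np.linspace(0,2*np.pi,73)
for z in (.11,.144,.148,.152):
  q=(proj('scene',np.c_[.4505+.032*np.cos(th),-.2415+.032*np.sin(th),np.full(73,z)])-[130,150])*5
  print(z,q.min(0).round(),q.max(0).round())
"
```

```text
t 11.05 pos [ 0.4497 -0.2462  0.2286] open 0.998 F [-0.3  0.2 -1. ]
tool x [ 0.002 -0.    -1.   ] z [ 0.998 -0.069  0.002] zdir deg -3.96
[ 0.449  -0.2455  0.0735] shift [ 0.1551  0.0007 -0.001 ]
0.11 [258. 201.] [406. 300.]
0.144 [241. 143.] [393. 241.]
0.148 [239. 136.] [391. 234.]
0.152 [237. 128.] [390. 227.]
```

View pics/s10.png

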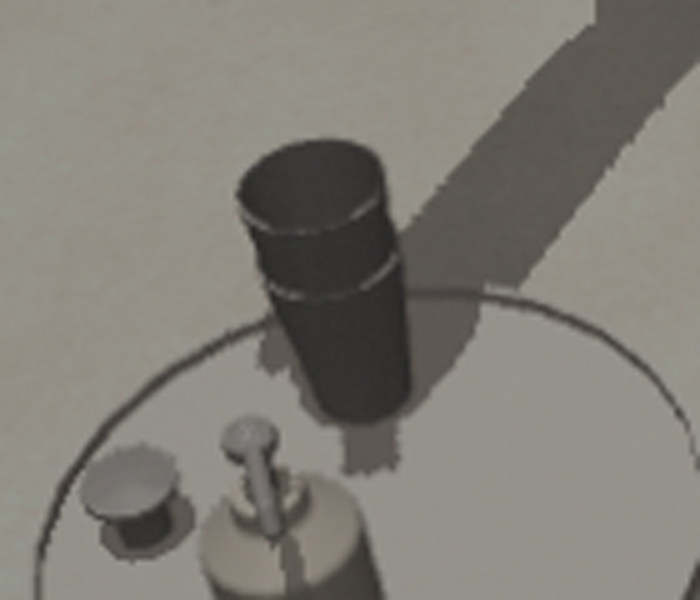

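>>> jog_arm([
  {"x":0,"y":0.001,"z":0,"roll":0,"grip":-0.32},
  {"x":0.015,"y":0.001,"z":0,"roll":0,"grip":-0.32},
  {"x":0.035,"y":0.001,"z":0,"roll":0,"grip":-0.32},
  {"x":0.055,"y":0.001,"z":0,"roll":0,"grip":-0.32},
  {"x":0.075,"y":0.001,"z":0,"roll":0,"grip":-0.32},
  {"x":0.085,"y":0.001,"z":0,"roll":0,"grip":-0.32},
  {"x":0.085,"y":0.001,"z":0,"roll":0,"grip":-0.32},
  {"x":0.085,"y":0.001,"z":0,"roll":0,"grip":-0.32},
])

```text
t: 11.9
position: [0.4498, -0.2454, 0.1428]
orientation: [0.024, 0.707, -0.025, 0.707]
wrist_force: [-0.2, -1.4, -0.3]
opening: 0.657
```

```bash
python3 -c "
from h import *
to([[.449,-.2455,.1]])
from plant import snapshot
s=snapshot('scene')[:,:,::-1];cv2.imwrite('pics/s11.png',cv2.resize(s[150:270,130:270],None,fx=5,fy=5,interpolation=cv2.INTER_CUBIC))
"
```

```text
t 11.9 pos [ 0.4498 -0.2454  0.1428] open 0.657 F [-0.2 -1.4 -0.3]
tool x [-0. -0. -1.] z [ 0.998 -0.069 -0.   ] zdir deg -3.97
[ 0.449  -0.2455  0.1   ] shift [ 0.0428 -0.0002 -0.0008]
```

View pics/s11.png

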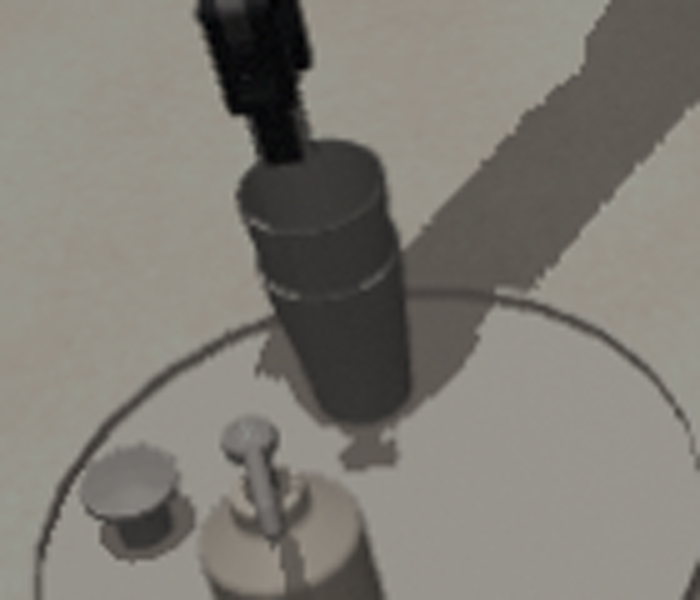

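>>> jog_arm([
  {"x":0.01,"y":0,"z":0,"roll":0,"grip":-0.32},
  {"x":0.02,"y":0,"z":0,"roll":0,"grip":-0.32},
  {"x":0.028,"y":0,"z":0,"roll":0,"grip":-0.32},
  {"x":0.034,"y":0,"z":0,"roll":0,"grip":-0.32},
  {"x":0.038,"y":0,"z":0,"roll":0,"grip":-0.32},
  {"x":0.04,"y":0,"z":0,"roll":0,"grip":-0.32},
  {"x":0.04,"y":0,"z":0,"roll":0,"grip":-0.32},
  {"x":0.04,"y":0,"z":0,"roll":0,"grip":-0.32},
])

```text
t: 12.75
position: [0.4505, -0.2456, 0.1036]
orientation: [0.024, 0.706, -0.025, 0.707]
wrist_force: [-0.9, 0.6, 6.1]
opening: 0.658
```

```bash
python3 -c "
from h import *
to([[.449,-.2455,.1]])
from plant import snapshot
s=snapshot('scene')[:,:,::-1];cv2.imwrite('pics/s12.png',cv2.resize(s[150:270,130:270],None,fx=5,fy=5,interpolation=cv2.INTER_CUBIC))
"
```

```text
t 12.75 pos [ 0.4505 -0.2456  0.1036] open 0.658 F [-0.9  0.6  6.1]
tool x [ 0.002 -0.001 -1.   ] z [ 0.998 -0.069  0.002] zdir deg -3.96
[ 0.449  -0.2455  0.1   ] shift [ 0.0036  0.     -0.0015]
```

View pics/s12.png

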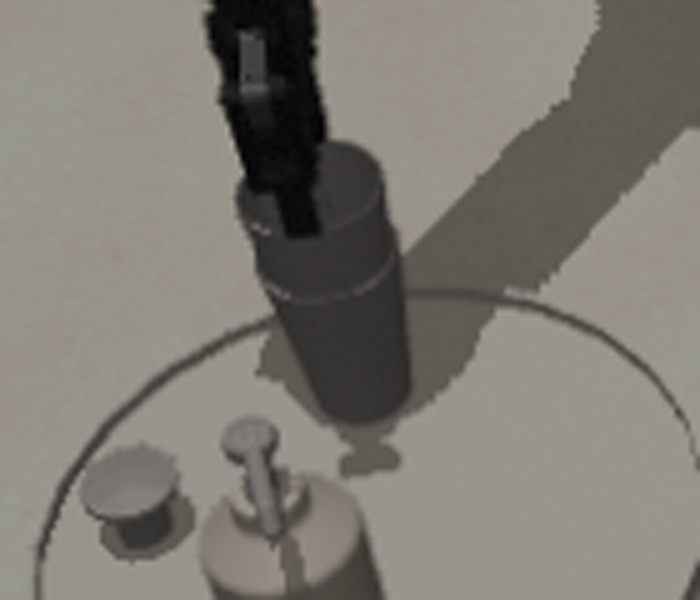

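Contact at the rim (6 N). Press a little more.

>>> jog_arm([
  {"x":0.001,"y":0,"z":0,"roll":0,"grip":-0.32},
  {"x":0.002,"y":0,"z":0,"roll":0,"grip":-0.32},
  {"x":0.003,"y":0,"z":0,"roll":0,"grip":-0.32},
  {"x":0.003,"y":0,"z":0,"roll":0,"grip":-0.32},
  {"x":0.003,"y":0.001,"z":0,"roll":0,"grip":-0.32},
  {"x":0.003,"y":-0.001,"z":0,"roll":0,"grip":-0.32},
  {"x":0.003,"y":0,"z":0,"roll":0,"grip":-0.32},
  {"x":0.003,"y":0,"z":0,"roll":0,"grip":-0.32},
])

```text
t: 13.6
position: [0.451, -0.2472, 0.1032]
orientation: [0.024, 0.705, -0.025, 0.708]
wrist_force: [-3.4, 1.3, 20.5]
opening: 0.661
```

```bash
python3 -c "
from h import *
to([[.449,-.2455,.1]])
"
```

```text
t 13.6 pos [ 0.451  -0.2472  0.1032] open 0.661 F [-3.4  1.3 20.5]
tool x [ 0.005 -0.003 -1.   ] z [ 0.998 -0.069  0.005] zdir deg -3.97
[ 0.449  -0.2455  0.1   ] shift [ 0.0031  0.0015 -0.0021]
```

>>> jog_arm([
  {"x":-0.01,"y":0,"z":0,"roll":0,"grip":-0.32},
  {"x":-0.04,"y":0,"z":0,"roll":0,"grip":-0.5},
  {"x":-0.08,"y":0,"z":0,"roll":0,"grip":-1},
  {"x":-0.12,"y":0.0,"z":0,"roll":0,"grip":-1},
  {"x":-0.13,"y":0.04,"z":0.002,"roll":0,"grip":-1},
  {"x":-0.13,"y":0.085,"z":0.005,"roll":0,"grip":-1},
  {"x":-0.13,"y":0.13,"z":0.008,"roll":0,"grip":-1},
  {"x":-0.13,"y":0.175,"z":0.012,"roll":0,"grip":-1},
])

```text
t: 14.4
position: [0.4737, -0.0697, 0.2299]
orientation: [0.025, 0.706, -0.025, 0.707]
wrist_force: [1.0, -0.5, -0.7]
opening: 1.003
```

```bash
python3 -c "
from h import *
to([[.524,.262,.23]])
from plant import snapshot
s=snapshot('scene')[:,:,::-1];cv2.imwrite('pics/s13.png',cv2.resize(s[150:270,130:270],None,fx=5,fy=5,interpolation=cv2.INTER_CUBIC))
s=snapshot('top')[:,:,::-1];cv2.imwrite('pics/t13.png',cv2.resize(s[140:260,335:455],None,fx=5,fy=5,interpolation=cv2.INTER_CUBIC))"
```

```text
t 14.4 pos [ 0.4737 -0.0697  0.2299] open 1.003 F [ 1.  -0.5 -0.7]
tool x [ 0.001  0.    -1.   ] z [ 0.998 -0.07   0.001] zdir deg -3.99
[0.524 0.262 0.23 ] shift [0.     0.3344 0.0272]
```

View pics/s13.png

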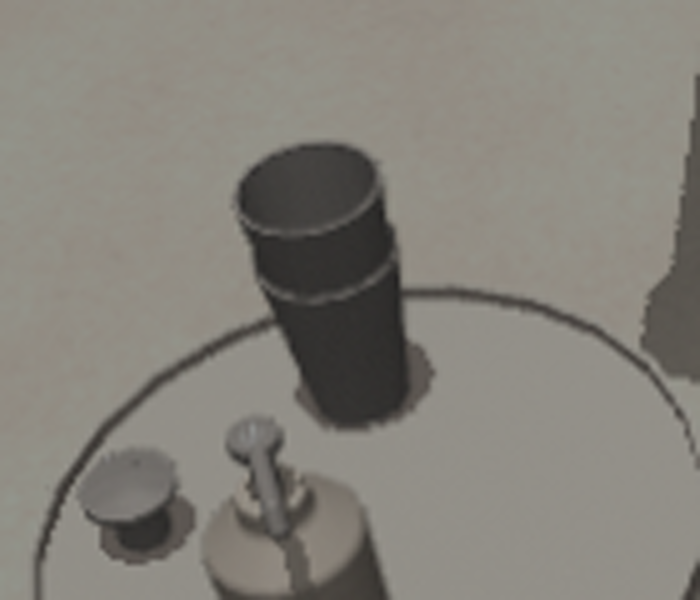

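View pics/t13.png

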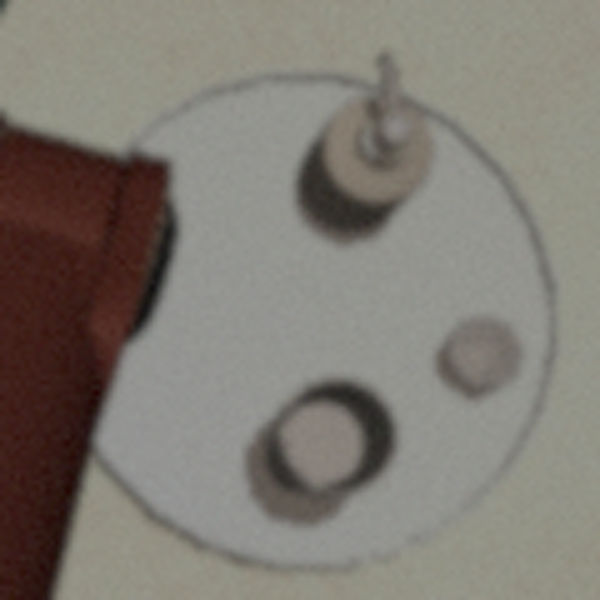

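```bash
python3 -c "
from h import *
from plant import snapshot
s=snapshot('scene')[:,:,::-1];cv2.imwrite('pics/s14f.png',s)
c=s[172:214,172:216];c=cv2.convertScaleAbs(c,alpha=2.0,beta=-30)
cv2.imwrite('pics/s14.png',cv2.resize(c,None,fx=14,fy=14,interpolation=cv2.INTER_CUBIC))
o=cv2.imread('pics/scene0.png')[186:214,172:216];o=cv2.convertScaleAbs(o,alpha=2.0,beta=-30)
cv2.imwrite('pics/s14o.png',cv2.resize(o,None,fx=14,fy=14,interpolation=cv2.INTER_CUBIC))
"
```

```text
(no output)
```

View pics/s14.png

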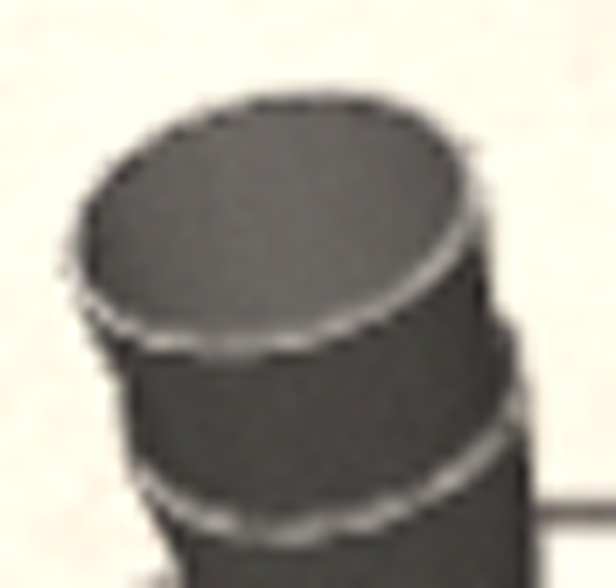

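View pics/s14o.png

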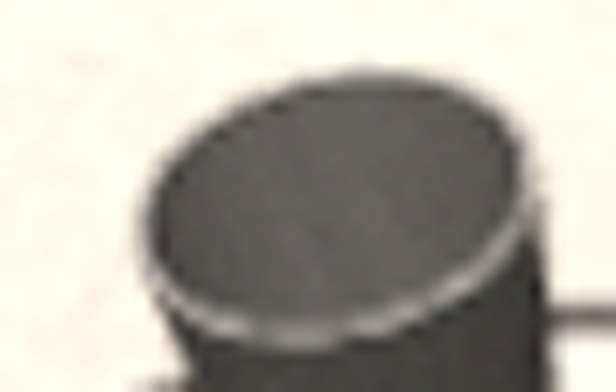

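>>> jog_arm([
  {"x":0,"y":-0.03,"z":0.003,"roll":0,"grip":1},
  {"x":0,"y":-0.07,"z":0.008,"roll":0,"grip":1},
  {"x":0,"y":-0.11,"z":0.013,"roll":0,"grip":1},
  {"x":0,"y":-0.15,"z":0.018,"roll":0,"grip":1},
  {"x":0.02,"y":-0.17,"z":0.02,"roll":0,"grip":1},
  {"x":0.05,"y":-0.175,"z":0.02,"roll":0,"grip":1},
  {"x":0.08,"y":-0.175,"z":0.02,"roll":0,"grip":1},
  {"x":0.1,"y":-0.175,"z":0.02,"roll":0,"grip":1},
])

```text
t: 15.35
position: [0.4795, -0.249, 0.1276]
orientation: [0.026, 0.708, -0.026, 0.706]
wrist_force: [0.1, 0.8, -0.8]
opening: -0.002
```

```bash
python3 -c "
from h import *
to([[.481,-.246,.11]])
from plant import snapshot
s=snapshot('scene')[:,:,::-1];cv2.imwrite('pics/s15.png',cv2.resize(s[150:270,130:270],None,fx=5,fy=5,interpolation=cv2.INTER_CUBIC))
"
```

```text
t 15.35 pos [ 0.4795 -0.249   0.1276] open -0.002 F [ 0.1  0.8 -0.8]
tool x [-0.003  0.    -1.   ] z [ 0.997 -0.073 -0.003] zdir deg -4.16
[ 0.481 -0.246  0.11 ] shift [0.0176 0.0031 0.0013]
```

View pics/s15.png

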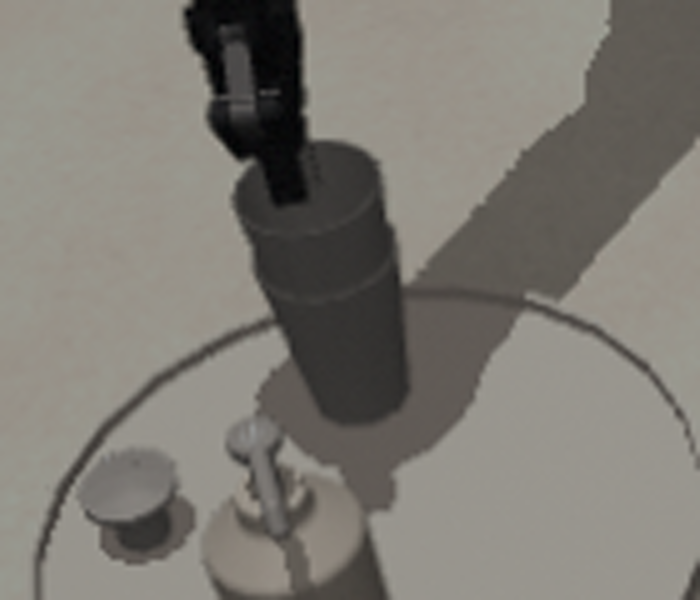

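>>> jog_arm([
  {"x":0.004,"y":0.003,"z":0.001,"roll":0,"grip":1},
  {"x":0.008,"y":0.003,"z":0.001,"roll":0,"grip":1},
  {"x":0.011,"y":0.003,"z":0.001,"roll":0,"grip":1},
  {"x":0.014,"y":0.003,"z":0.001,"roll":0,"grip":1},
  {"x":0.016,"y":0.003,"z":0.001,"roll":0,"grip":1},
  {"x":0.018,"y":0.003,"z":0.001,"roll":0,"grip":1},
  {"x":0.018,"y":0.003,"z":0.001,"roll":0,"grip":1},
  {"x":0.018,"y":0.003,"z":0.001,"roll":0,"grip":1},
])

```text
t: 16.2
position: [0.4828, -0.2445, 0.1117]
orientation: [0.024, 0.707, -0.024, 0.707]
wrist_force: [0.0, 0.1, 0.1]
opening: 0.002
```

>>> jog_arm([
  {"x":0.001,"y":0,"z":0,"roll":0,"grip":1},
  {"x":0.002,"y":0,"z":0,"roll":0,"grip":1},
  {"x":0.003,"y":0,"z":0,"roll":0,"grip":1},
  {"x":0.004,"y":0,"z":0,"roll":0,"grip":1},
  {"x":0.005,"y":0,"z":0,"roll":0,"grip":1},
  {"x":0.006,"y":0,"z":0,"roll":0,"grip":1},
  {"x":0.006,"y":0,"z":0,"roll":0,"grip":1},
  {"x":0.006,"y":0,"z":0,"roll":0,"grip":1},
])

```text
t: 17.0
position: [0.4851, -0.2453, 0.1076]
orientation: [0.024, 0.705, -0.025, 0.709]
wrist_force: [0.3, -0.1, 8.5]
opening: 0.001
```

```bash
python3 -c "
from h import *
to([[.481,-.246,.11]])
from plant import snapshot
s=snapshot('scene')[:,:,::-1];cv2.imwrite('pics/s16.png',cv2.resize(s[150:270,130:270],None,fx=5,fy=5,interpolation=cv2.INTER_CUBIC))
"
```

```text
t 17.0 pos [ 0.4851 -0.2453  0.1076] open 0.001 F [ 0.3 -0.1  8.5]
tool x [ 0.005 -0.002 -1.   ] z [ 0.998 -0.069  0.005] zdir deg -3.94
[ 0.481 -0.246  0.11 ] shift [-0.0024 -0.001  -0.0041]
```

View pics/s16.png

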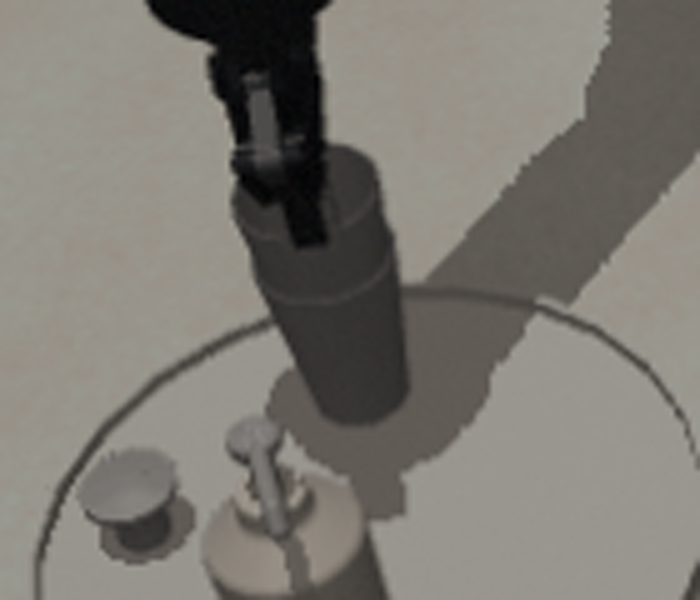

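>>> jog_arm([
  {"x":0.001,"y":0,"z":-0.002,"roll":0,"grip":1},
  {"x":0.002,"y":0,"z":-0.002,"roll":0,"grip":1},
  {"x":0.002,"y":0,"z":-0.002,"roll":0,"grip":1},
  {"x":0.0,"y":0,"z":0,"roll":0,"grip":1},
  {"x":-0.02,"y":0,"z":0,"roll":0,"grip":1},
  {"x":-0.05,"y":0.0,"z":0,"roll":0,"grip":1},
  {"x":-0.1,"y":0.0,"z":0,"roll":0,"grip":1},
  {"x":-0.12,"y":0.02,"z":0,"roll":0,"grip":1},
])

```text
t: 17.85
position: [0.485, -0.2291, 0.23]
orientation: [0.024, 0.704, -0.029, 0.709]
wrist_force: [1.2, -0.1, -0.3]
opening: -0.0
```

```bash
python3 -c "
from h import *
from plant import snapshot
to([[.524,.262,.23]])
s=snapshot('scene')[:,:,::-1];cv2.imwrite('pics/s17f.png',s)
c=s[172:214,172:216];c=cv2.convertScaleAbs(c,alpha=2.0,beta=-30)
cv2.imwrite('pics/s17.png',cv2.resize(c,None,fx=14,fy=14,interpolation=cv2.INTER_CUBIC))
"
```

```text
t 17.85 pos [ 0.485  -0.2291  0.23  ] open -0.0 F [ 1.2 -0.1 -0.3]
tool x [ 0.006 -0.006 -1.   ] z [ 0.997 -0.075  0.007] zdir deg -4.29
[0.524 0.262 0.23 ] shift [-0.0028  0.4927  0.0022]
```

View pics/s17.png

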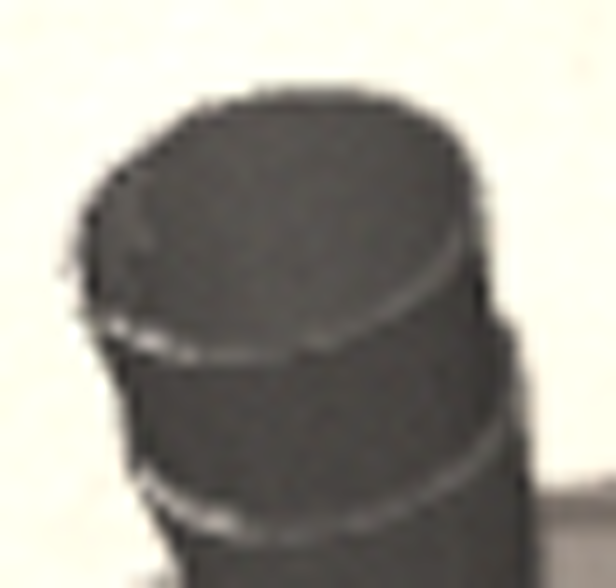

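>>> jog_arm([
  {"x":0,"y":-0.019,"z":-0.033,"roll":0,"grip":-0.32},
  {"x":0.0,"y":-0.019,"z":-0.033,"roll":0,"grip":-0.32},
  {"x":0.03,"y":-0.019,"z":-0.033,"roll":0,"grip":-0.32},
  {"x":0.07,"y":-0.019,"z":-0.033,"roll":0,"grip":-0.32},
  {"x":0.1,"y":-0.019,"z":-0.033,"roll":0,"grip":-0.32},
  {"x":0.115,"y":-0.019,"z":-0.033,"roll":0,"grip":-0.32},
  {"x":0.115,"y":-0.019,"z":-0.033,"roll":0,"grip":-0.32},
  {"x":0.115,"y":-0.019,"z":-0.033,"roll":0,"grip":-0.32},
])

```text
t: 18.7
position: [0.4499, -0.2414, 0.1106]
orientation: [0.024, 0.707, -0.025, 0.707]
wrist_force: [-0.0, -0.8, -0.1]
opening: 0.661
```

>>> jog_arm([
  {"x":0.002,"y":0,"z":0,"roll":0,"grip":-0.32},
  {"x":0.004,"y":0,"z":0,"roll":0,"grip":-0.32},
  {"x":0.006,"y":0,"z":0,"roll":0,"grip":-0.32},
  {"x":0.008,"y":0,"z":0,"roll":0,"grip":-0.32},
  {"x":0.01,"y":0,"z":0,"roll":0,"grip":-0.32},
  {"x":0.012,"y":0,"z":0,"roll":0,"grip":-0.32},
  {"x":0.013,"y":0,"z":0,"roll":0,"grip":-0.32},
  {"x":0.013,"y":0,"z":0,"roll":0,"grip":-0.32},
])

```text
t: 19.5
position: [0.4511, -0.2431, 0.1024]
orientation: [0.024, 0.705, -0.025, 0.708]
wrist_force: [-5.3, 3.1, 29.9]
opening: 0.658
```

>>> jog_arm([
  {"x":-0.01,"y":0,"z":0,"roll":0,"grip":-0.32},
  {"x":-0.04,"y":0,"z":0,"roll":0,"grip":-0.5},
  {"x":-0.08,"y":0,"z":0,"roll":0,"grip":-1},
  {"x":-0.12,"y":0.0,"z":0,"roll":0,"grip":-1},
  {"x":-0.13,"y":0.04,"z":0.002,"roll":0,"grip":-1},
  {"x":-0.13,"y":0.085,"z":0.005,"roll":0,"grip":-1},
  {"x":-0.13,"y":0.13,"z":0.008,"roll":0,"grip":-1},
  {"x":-0.13,"y":0.175,"z":0.012,"roll":0,"grip":-1},
])

```text
t: 20.3
position: [0.4739, -0.0657, 0.2279]
orientation: [0.025, 0.706, -0.025, 0.707]
wrist_force: [1.0, 1.0, -0.3]
opening: 0.996
```

>>> jog_arm([
  {"x":0,"y":0.045,"z":0.003,"roll":0,"grip":-1},
  {"x":0,"y":0.09,"z":0.007,"roll":0,"grip":-1},
  {"x":0,"y":0.135,"z":0.01,"roll":0,"grip":-1},
  {"x":0,"y":0.18,"z":0.014,"roll":0,"grip":-1},
  {"x":0,"y":0.225,"z":0.018,"roll":0,"grip":-1},
  {"x":0,"y":0.265,"z":0.022,"roll":0,"grip":-1},
  {"x":0,"y":0.3,"z":0.025,"roll":0,"grip":-1},
  {"x":0,"y":0.325,"z":0.027,"roll":0,"grip":-1},
])

```text
t: 21.1
position: [0.5227, 0.2585, 0.2271]
orientation: [0.023, 0.707, -0.023, 0.706]
wrist_force: [0.7, -0.5, -1.0]
opening: 0.999
```

```bash
python3 -c "
from h import *
from plant import snapshot
s=snapshot('scene')[:,:,::-1];cv2.imwrite('pics/s18f.png',s)
to([[.524,.262,.12],[.524,.262,-.024]])
c=s[172:214,172:216];c=cv2.convertScaleAbs(c,alpha=2.0,beta=-30)
cv2.imwrite('pics/s18.png',cv2.resize(c,None,fx=14,fy=14,interpolation=cv2.INTER_CUBIC))
"
```

```text
t 21.15 pos [0.5226 0.2638 0.2266] open 0.996 F [0.3 3.3 0.5]
tool x [-0.     0.005 -1.   ] z [ 0.998 -0.06  -0.001] zdir deg -3.42
[0.524 0.262 0.12 ] shift [ 0.1066 -0.0022  0.0016]
[ 0.524  0.262 -0.024] shift [ 0.2506 -0.0028  0.0017]
```

View pics/s18f.png

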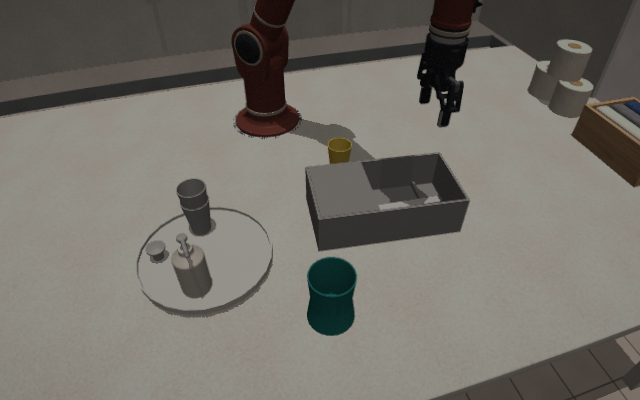

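View pics/s18.png

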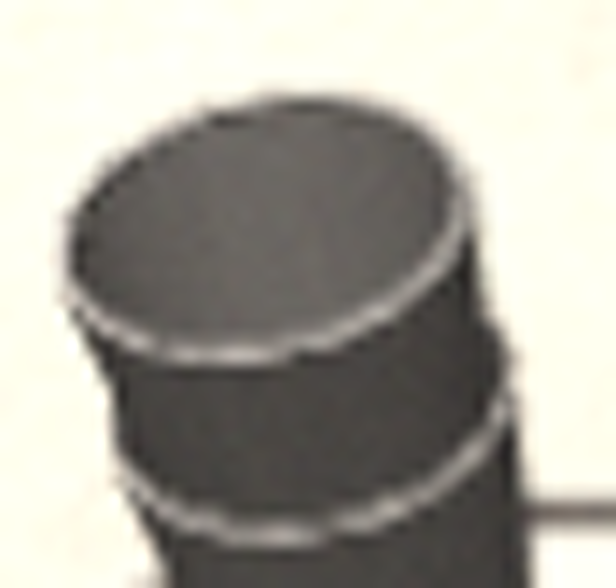

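>>> jog_arm([
  {"x":0,"y":-0.045,"z":-0.003,"roll":0,"grip":-1},
  {"x":0,"y":-0.09,"z":-0.007,"roll":0,"grip":-1},
  {"x":0,"y":-0.135,"z":-0.01,"roll":0,"grip":-1},
  {"x":0,"y":-0.18,"z":-0.014,"roll":0,"grip":-1},
  {"x":0,"y":-0.225,"z":-0.018,"roll":0,"grip":-1},
  {"x":0,"y":-0.27,"z":-0.021,"roll":0,"grip":-1},
  {"x":0,"y":-0.315,"z":-0.024,"roll":0,"grip":-1},
  {"x":0,"y":-0.36,"z":-0.027,"roll":0,"grip":-1},
])

```text
t: 21.95
position: [0.4709, -0.1041, 0.2278]
orientation: [0.024, 0.707, -0.024, 0.707]
wrist_force: [0.7, 0.4, -0.2]
opening: 1.001
```

```bash
python3 -c "
from h import *
to([[.45,-.2455,.22],[.45,-.2455,.08]])
"
```

```text
t 21.95 pos [ 0.4709 -0.1041  0.2278] open 1.001 F [ 0.7  0.4 -0.2]
tool x [ 0.  0. -1.] z [ 0.998 -0.069  0.   ] zdir deg -3.96
[ 0.45   -0.2455  0.22  ] shift [ 0.0077 -0.1425 -0.011 ]
[ 0.45   -0.2455  0.08  ] shift [ 0.1477 -0.1426 -0.0111]
```

>>> jog_arm([
  {"x":0,"y":-0.04,"z":-0.003,"roll":0,"grip":-1},
  {"x":0,"y":-0.08,"z":-0.006,"roll":0,"grip":-1},
  {"x":0,"y":-0.115,"z":-0.009,"roll":0,"grip":-1},
  {"x":0,"y":-0.134,"z":-0.011,"roll":0,"grip":-1},
  {"x":0.01,"y":-0.138,"z":-0.011,"roll":0,"grip":-1},
  {"x":0.04,"y":-0.138,"z":-0.011,"roll":0,"grip":-1},
  {"x":0.075,"y":-0.138,"z":-0.011,"roll":0,"grip":-1},
  {"x":0.09,"y":-0.138,"z":-0.011,"roll":0,"grip":-1},
])

```text
t: 22.75
position: [0.4494, -0.2359, 0.1341]
orientation: [0.025, 0.709, -0.022, 0.705]
wrist_force: [-1.0, 0.4, 0.3]
opening: 1.0
```

```bash
python3 -c "
from h import *
to([[.45,-.2455,.22],[.45,-.2455,.08]])
"
```

```text
t 22.75 pos [ 0.4494 -0.2359  0.1341] open 1.0 F [-1.   0.4  0.3]
tool x [-0.005  0.004 -1.   ] z [ 0.998 -0.067 -0.006] zdir deg -3.83
[ 0.45   -0.2455  0.22  ] shift [-0.086  -0.0092  0.0008]
[ 0.45   -0.2455  0.08  ] shift [ 0.054  -0.0097  0.0015]
```

>>> jog_arm([
  {"x":0.0,"y":-0.003,"z":0,"roll":0,"grip":-1},
  {"x":0.005,"y":-0.005,"z":0,"roll":0,"grip":-1},
  {"x":0.015,"y":-0.005,"z":0,"roll":0,"grip":-1},
  {"x":0.025,"y":-0.005,"z":0,"roll":0,"grip":-1},
  {"x":0.035,"y":-0.005,"z":0,"roll":0,"grip":-1},
  {"x":0.035,"y":-0.005,"z":0,"roll":0,"grip":-1},
  {"x":0.035,"y":-0.005,"z":0,"roll":0,"grip":-1},
  {"x":0.035,"y":-0.005,"z":0,"roll":0,"grip":-1},
])

```text
t: 23.55
position: [0.451, -0.2444, 0.1029]
orientation: [0.024, 0.706, -0.025, 0.707]
wrist_force: [0.4, 1.3, -0.6]
opening: 0.996
```

```bash
python3 -c "
from h import *
to([[.45,-.2455,.22],[.45,-.2455,.08]])
"
```

```text
t 23.55 pos [ 0.451  -0.2444  0.1029] open 0.996 F [ 0.4  1.3 -0.6]
tool x [ 0.001 -0.    -1.   ] z [ 0.998 -0.069  0.001] zdir deg -3.96
[ 0.45   -0.2455  0.22  ] shift [-0.1171 -0.0012 -0.0008]
[ 0.45   -0.2455  0.08  ] shift [ 0.0229 -0.0011 -0.0009]
```

Settled. Descend 21 mm and grip.

>>> jog_arm([
  {"x":0.01,"y":0,"z":0,"roll":0,"grip":-1},
  {"x":0.02,"y":0,"z":0,"roll":0,"grip":-1},
  {"x":0.021,"y":0,"z":0,"roll":0,"grip":-0.5},
  {"x":0.021,"y":0,"z":0,"roll":0,"grip":0},
  {"x":0.021,"y":0,"z":0,"roll":0,"grip":1},
  {"x":0.021,"y":0,"z":0,"roll":0,"grip":1},
  {"x":0.021,"y":0,"z":0,"roll":0,"grip":1},
  {"x":0.021,"y":0,"z":0,"roll":0,"grip":1},
])

```text
t: 24.35
position: [0.4502, -0.244, 0.0816]
orientation: [0.025, 0.707, -0.024, 0.706]
wrist_force: [-1.2, 0.2, -0.1]
opening: 0.716
```

>>> jog_arm([
  {"x":-0.003,"y":0,"z":0,"roll":0,"grip":1},
  {"x":-0.007,"y":0,"z":0,"roll":0,"grip":1},
  {"x":-0.01,"y":0,"z":0,"roll":0,"grip":1},
  {"x":-0.01,"y":0,"z":0,"roll":0,"grip":1},
  {"x":-0.01,"y":0,"z":0,"roll":0,"grip":1},
  {"x":-0.01,"y":0,"z":0,"roll":0,"grip":1},
  {"x":-0.01,"y":0,"z":0,"roll":0,"grip":1},
  {"x":-0.01,"y":0,"z":0,"roll":0,"grip":1},
])

```text
t: 25.15
position: [0.4506, -0.2442, 0.0915]
orientation: [0.024, 0.707, -0.024, 0.707]
wrist_force: [-0.1, 0.2, -2.9]
opening: 0.722
```

```bash
python3 -c "
from h import *
from plant import snapshot
s=snapshot('scene')[:,:,::-1];cv2.imwrite('pics/s19f.png',s)
to([[.45,-.2455,.22]])
cv2.imwrite('pics/s19.png',cv2.resize(s[150:270,130:270],None,fx=5,fy=5,interpolation=cv2.INTER_CUBIC))
"
```

```text
t 25.2 pos [ 0.4507 -0.2442  0.0915] open 0.718 F [-0.5  0.5 -1.3]
tool x [-0.  0. -1.] z [ 0.998 -0.069 -0.   ] zdir deg -3.96
[ 0.45   -0.2455  0.22  ] shift [-0.1285 -0.0014 -0.0006]
```

View pics/s19.png

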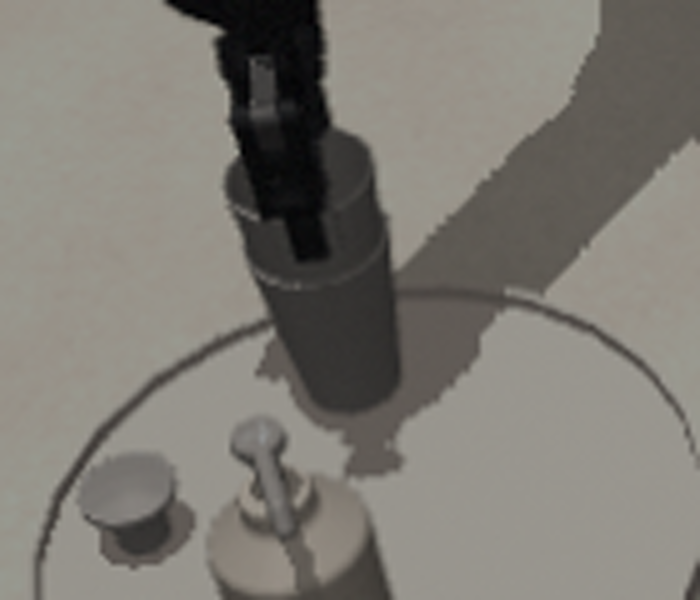

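>>> jog_arm([
  {"x":0.004,"y":0,"z":0,"roll":0,"grip":1},
  {"x":0.008,"y":0,"z":0,"roll":0,"grip":1},
  {"x":0.011,"y":0,"z":0,"roll":0,"grip":1},
  {"x":0.012,"y":0,"z":0.003,"roll":0,"grip":1},
  {"x":0.013,"y":0,"z":0.003,"roll":0,"grip":1},
  {"x":0.013,"y":0,"z":-0.003,"roll":0,"grip":1},
  {"x":0.013,"y":0,"z":-0.003,"roll":0,"grip":1},
  {"x":0.013,"y":0,"z":0.0,"roll":0,"grip":1},
])

```text
t: 26.0
position: [0.4512, -0.2454, 0.0812]
orientation: [0.024, 0.706, -0.025, 0.708]
wrist_force: [-6.6, 1.4, 19.3]
opening: 0.722
```

>>> jog_arm([
  {"x":0,"y":0.002,"z":0,"roll":4,"grip":1},
  {"x":0,"y":0.002,"z":0,"roll":8,"grip":1},
  {"x":0,"y":-0.002,"z":0,"roll":8,"grip":1},
  {"x":0,"y":-0.002,"z":0.003,"roll":4,"grip":1},
  {"x":0,"y":0,"z":0.003,"roll":0,"grip":1},
  {"x":0,"y":0,"z":-0.003,"roll":0,"grip":1},
  {"x":0,"y":0,"z":0,"roll":0,"grip":1},
  {"x":0,"y":0,"z":0,"roll":0,"grip":1},
])

```text
t: 26.8
position: [0.4531, -0.2476, 0.0812]
orientation: [0.023, 0.704, -0.027, 0.709]
wrist_force: [-0.4, -0.6, 11.1]
opening: 0.722
```

```bash
python3 -c "
from h import *
from plant import snapshot
s=snapshot('scene')[:,:,::-1];cv2.imwrite('pics/s20f.png',s)
to([[.45,-.2455,.22]])
cv2.imwrite('pics/s20.png',cv2.resize(s[150:270,130:270],None,fx=5,fy=5,interpolation=cv2.INTER_CUBIC))
"
```

```text
t 26.85 pos [ 0.4531 -0.2477  0.0812] open 0.72 F [-1.  -0.8 11.1]
tool x [ 0.006 -0.006 -1.   ] z [ 0.997 -0.071  0.007] zdir deg -4.05
[ 0.45   -0.2455  0.22  ] shift [-0.1388  0.0013 -0.0023]
```

View pics/s20.png

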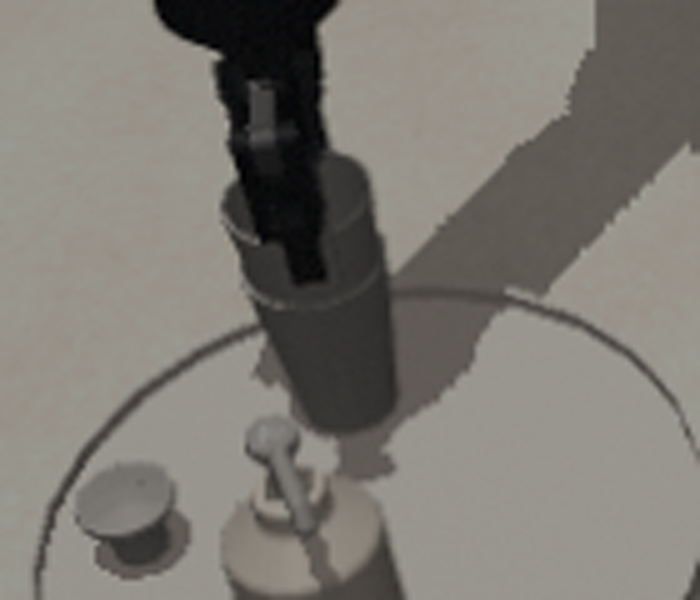

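>>> jog_arm([
  {"x":0,"y":0.001,"z":0,"roll":0,"grip":1},
  {"x":0,"y":0.003,"z":0,"roll":0,"grip":1},
  {"x":0,"y":0.005,"z":0,"roll":0,"grip":1},
  {"x":0,"y":0.007,"z":0,"roll":0,"grip":1},
  {"x":0,"y":0.008,"z":0,"roll":0,"grip":1},
  {"x":0,"y":0.008,"z":0,"roll":0,"grip":1},
  {"x":0,"y":0.008,"z":0,"roll":0,"grip":1},
  {"x":0,"y":0.008,"z":0,"roll":0,"grip":1},
])

```text
t: 27.65
position: [0.4545, -0.2397, 0.0813]
orientation: [0.023, 0.704, -0.027, 0.71]
wrist_force: [0.4, -1.5, 9.9]
opening: 0.721
```

```bash
python3 -c "
from h import *
from plant import snapshot
s=snapshot('scene')[:,:,::-1];cv2.imwrite('pics/s21f.png',s)
to([[.45,-.2455,.22]])
o=cv2.imread('pics/scene0.png')
a=np.vstack([x[200:300,135:275] for x in (o,s)])
cv2.imwrite('pics/s21.png',cv2.resize(a,None,fx=3,fy=3,interpolation=cv2.INTER_CUBIC))
"
```

```text
t 27.7 pos [ 0.4545 -0.2397  0.0812] open 0.717 F [-0.5 -1.9 10.5]
tool x [ 0.008 -0.006 -1.   ] z [ 0.997 -0.07   0.008] zdir deg -4.04
[ 0.45   -0.2455  0.22  ] shift [-0.1387 -0.0069 -0.0029]
```

View pics/s21.png

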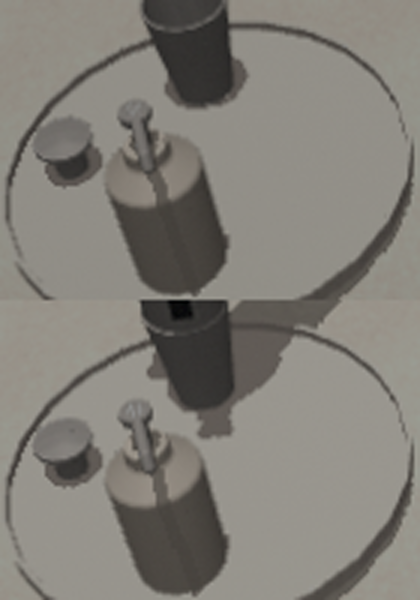

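>>> jog_arm([
  {"x":-0.0015,"y":0,"z":0,"roll":0,"grip":1},
  {"x":-0.0015,"y":0,"z":0,"roll":0,"grip":0},
  {"x":-0.0015,"y":0,"z":0,"roll":0,"grip":-0.5},
  {"x":-0.0015,"y":0,"z":0,"roll":0,"grip":-1},
  {"x":-0.0015,"y":0,"z":0,"roll":0,"grip":-1},
  {"x":-0.01,"y":0,"z":0,"roll":0,"grip":-1},
  {"x":-0.05,"y":0,"z":0,"roll":0,"grip":-1},
  {"x":-0.1,"y":0,"z":0,"roll":0,"grip":-1},
])

```text
t: 28.5
position: [0.4493, -0.2349, 0.1781]
orientation: [0.025, 0.709, -0.024, 0.704]
wrist_force: [1.0, 0.7, -0.2]
opening: 0.997
```

```bash
python3 -c "
from h import *
from plant import snapshot
s=snapshot('scene')[:,:,::-1];cv2.imwrite('pics/s22f.png',s)
to([[.524,.262,.22]])
c=s[172:246,162:236];c=cv2.convertScaleAbs(c,alpha=2.0,beta=-30)
cv2.imwrite('pics/s22.png',cv2.resize(c,None,fx=8,fy=8,interpolation=cv2.INTER_CUBIC))
"
```

```text
t 28.55 pos [ 0.4547 -0.239   0.1874] open 1.002 F [ 1.4 -1.3  3.8]
tool x [ 0.011 -0.005 -1.   ] z [ 0.998 -0.07   0.011] zdir deg -4.0
[0.524 0.262 0.22 ] shift [-0.0346  0.5045  0.0346]
```

View pics/s22.png

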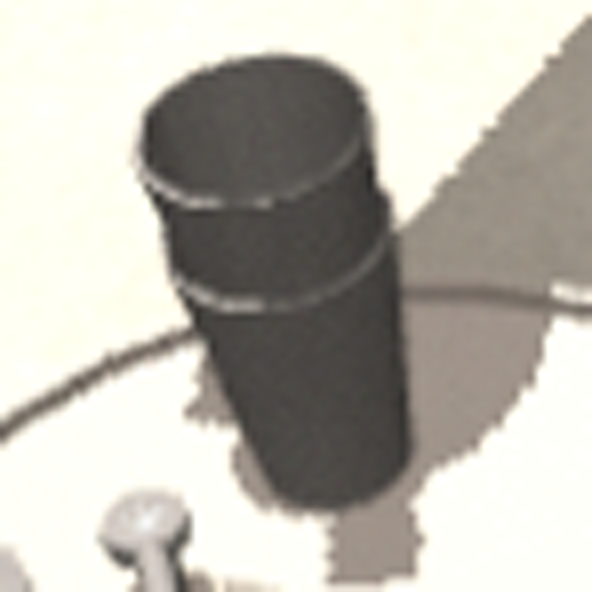

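>>> jog_arm([
  {"x":-0.03,"y":0.01,"z":0.0,"roll":0,"grip":-1},
  {"x":-0.04,"y":0.05,"z":0.003,"roll":0,"grip":-1},
  {"x":-0.04,"y":0.095,"z":0.006,"roll":0,"grip":-1},
  {"x":-0.04,"y":0.14,"z":0.01,"roll":0,"grip":-1},
  {"x":-0.04,"y":0.185,"z":0.013,"roll":0,"grip":-1},
  {"x":-0.04,"y":0.23,"z":0.016,"roll":0,"grip":-1},
  {"x":-0.04,"y":0.275,"z":0.019,"roll":0,"grip":-1},
  {"x":-0.04,"y":0.32,"z":0.022,"roll":0,"grip":-1},
])

```text
t: 29.35
position: [0.4949, 0.0833, 0.2189]
orientation: [0.024, 0.707, -0.024, 0.707]
wrist_force: [0.5, 0.2, 0.2]
opening: 0.998
```

>>> jog_arm([
  {"x":0,"y":0.045,"z":0.003,"roll":0,"grip":-1},
  {"x":0,"y":0.09,"z":0.006,"roll":0,"grip":-1},
  {"x":0,"y":0.125,"z":0.009,"roll":0,"grip":-1},
  {"x":0,"y":0.155,"z":0.011,"roll":0,"grip":-1},
  {"x":0,"y":0.175,"z":0.012,"roll":0,"grip":-1},
  {"x":0,"y":0.18,"z":0.012,"roll":0,"grip":-1},
  {"x":0,"y":0.18,"z":0.012,"roll":0,"grip":-1},
  {"x":0,"y":0.18,"z":0.012,"roll":0,"grip":-1},
])

```text
t: 30.15
position: [0.52, 0.2577, 0.2188]
orientation: [0.025, 0.707, -0.026, 0.707]
wrist_force: [0.2, -0.8, 0.1]
opening: 1.002
```

```bash
python3 -c "
from h import *
to([[.524,.262,.22],[.524,.262,-.024]])
"
```

```text
t 30.15 pos [0.52   0.2577 0.2188] open 1.002 F [ 0.2 -0.8  0.1]
tool x [-0.    -0.002 -1.   ] z [ 0.997 -0.072  0.   ] zdir deg -4.14
[0.524 0.262 0.22 ] shift [-0.0012  0.0046  0.0037]
[ 0.524  0.262 -0.024] shift [0.2428 0.0049 0.0037]
```

>>> jog_arm([
  {"x":0.02,"y":0.004,"z":0.004,"roll":0,"grip":-1},
  {"x":0.05,"y":0.004,"z":0.004,"roll":0,"grip":-1},
  {"x":0.085,"y":0.004,"z":0.004,"roll":0,"grip":-1},
  {"x":0.12,"y":0.004,"z":0.004,"roll":0,"grip":-1},
  {"x":0.145,"y":0.004,"z":0.004,"roll":0,"grip":-1},
  {"x":0.16,"y":0.004,"z":0.004,"roll":0,"grip":-1},
  {"x":0.16,"y":0.004,"z":0.004,"roll":0,"grip":-1},
  {"x":0.16,"y":0.004,"z":0.004,"roll":0,"grip":-1},
])

```text
t: 30.95
position: [0.5247, 0.2625, 0.0593]
orientation: [0.025, 0.706, -0.025, 0.707]
wrist_force: [0.7, 0.2, 0.4]
opening: 0.998
```

```bash
python3 -c "
from h import *
from plant import snapshot
s=snapshot('scene')[:,:,::-1]
to([[.524,.262,.1],[.524,.262,-.024]])
cv2.imwrite('pics/s23.png',cv2.resize(s[90:250,300:480],None,fx=4,fy=4,interpolation=cv2.INTER_CUBIC)[:600])
for p in [(.523,.262,.038)]: print((proj('scene',p)-[300,90])*4)
"
```

```text
t 31.0 pos [0.5252 0.263  0.0599] open 1.0 F [ 1.2 -0.3  0.9]
tool x [ 0.002  0.    -1.   ] z [ 0.997 -0.071  0.002] zdir deg -4.06
[0.524 0.262 0.1  ] shift [-0.0401 -0.0011 -0.001 ]
[ 0.524  0.262 -0.024] shift [ 0.0839 -0.0012 -0.0013]
[[466.17582441 442.86512869]]
```

View pics/s23.png

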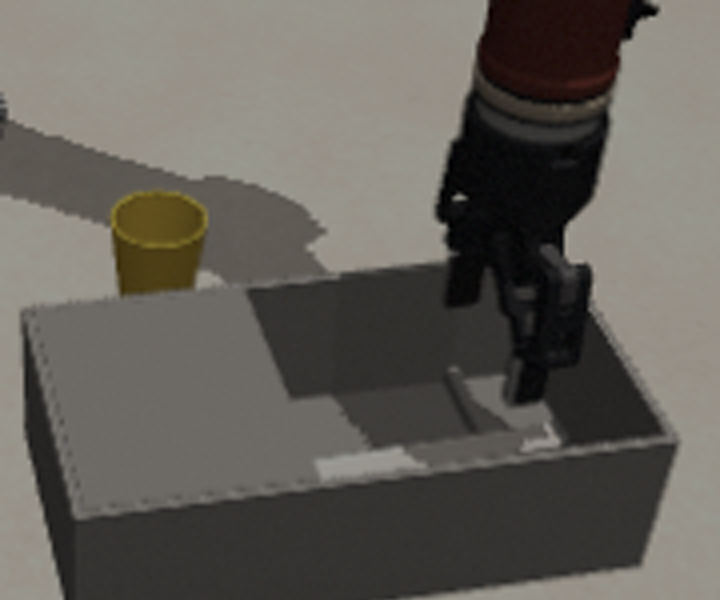

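```bash
python3 -c "
from h import *
for y in (.257,.263,.269):
  for z in (.1,.11,.12):
    print(y,z,((proj('scene',[(.5676,y-.003,z),(.483,y+.003,z)])-[300,90])*4).round().tolist())
print((proj('scene',[(.528,.319,.038)])-[300,90])*4)
"
```

```text
0.257 0.1 [[505.0, 416.0], [449.0, 323.0]]
0.257 0.11 [[508.0, 402.0], [452.0, 310.0]]
0.257 0.12 [[511.0, 389.0], [454.0, 297.0]]
0.263 0.1 [[514.0, 414.0], [458.0, 322.0]]
0.263 0.11 [[517.0, 400.0], [461.0, 308.0]]
0.263 0.12 [[521.0, 387.0], [463.0, 295.0]]
0.269 0.1 [[524.0, 412.0], [467.0, 320.0]]
0.269 0.11 [[527.0, 398.0], [470.0, 307.0]]
0.269 0.12 [[530.0, 385.0], [472.0, 293.0]]
[[554.12866089 430.00846987]]
```

>>> jog_arm([
  {"x":0.015,"y":-0.003,"z":-0.001,"roll":0,"grip":-1},
  {"x":0.03,"y":-0.003,"z":-0.001,"roll":0,"grip":-1},
  {"x":0.045,"y":-0.003,"z":-0.001,"roll":0,"grip":-1},
  {"x":0.06,"y":-0.003,"z":-0.001,"roll":0,"grip":-1},
  {"x":0.072,"y":-0.003,"z":-0.001,"roll":0,"grip":-1},
  {"x":0.08,"y":-0.003,"z":-0.001,"roll":0,"grip":-1},
  {"x":0.08,"y":-0.003,"z":-0.001,"roll":0,"grip":-1},
  {"x":0.08,"y":-0.003,"z":-0.001,"roll":0,"grip":-1},
])

```text
t: 31.8
position: [0.5231, 0.2611, -0.0212]
orientation: [0.024, 0.707, -0.024, 0.707]
wrist_force: [0.4, 0.9, 0.6]
opening: 1.001
```

```bash
python3 -c "
from h import *
from plant import snapshot
s=snapshot('scene')[:,:,::-1]
to([[.524,.262,.1],[.524,.262,-.024]])
cv2.imwrite('pics/s24.png',cv2.resize(s[100:250,300:480],None,fx=4,fy=4,interpolation=cv2.INTER_CUBIC))
"
```

```text
t 31.85 pos [ 0.5233  0.2612 -0.0209] open 1.0 F [ 0.4 -1.2  0.7]
tool x [ 0.001  0.    -1.   ] z [ 0.998 -0.069  0.001] zdir deg -3.96
[0.524 0.262 0.1  ] shift [-0.1209  0.0009  0.0007]
[ 0.524  0.262 -0.024] shift [0.0031 0.0009 0.0006]
```

View pics/s24.png

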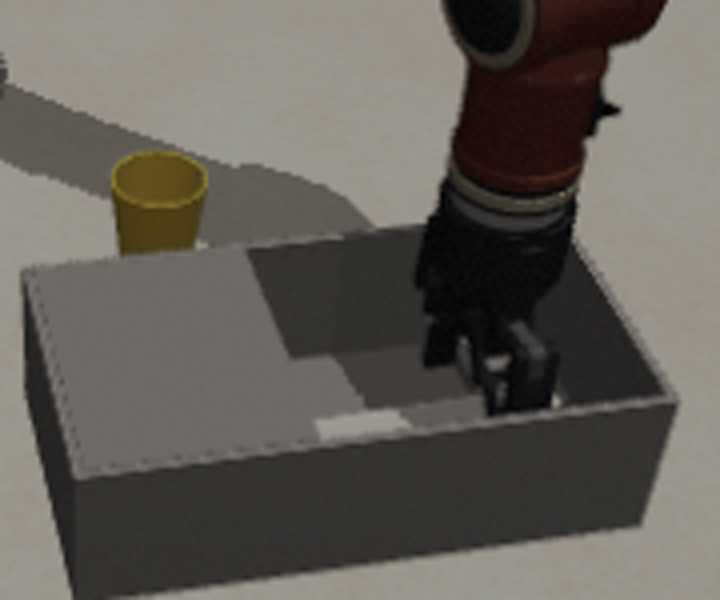

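>>> jog_arm([
  {"x":0,"y":0,"z":0,"roll":0,"grip":-0.3},
  {"x":0,"y":0,"z":0,"roll":0,"grip":0.3},
  {"x":0,"y":0,"z":0,"roll":0,"grip":1},
  {"x":0,"y":0,"z":0,"roll":0,"grip":1},
  {"x":0,"y":0,"z":0,"roll":0,"grip":1},
  {"x":0,"y":0,"z":0,"roll":0,"grip":1},
  {"x":0,"y":0,"z":0,"roll":0,"grip":1},
  {"x":0,"y":0,"z":0,"roll":0,"grip":1},
])

```text
t: 32.65
position: [0.5233, 0.2612, -0.021]
orientation: [0.025, 0.706, -0.024, 0.707]
wrist_force: [0.1, -0.4, 4.0]
opening: 0.218
```

>>> jog_arm([
  {"x":-0.005,"y":0,"z":0,"roll":0,"grip":1},
  {"x":-0.012,"y":0,"z":0,"roll":0,"grip":1},
  {"x":-0.02,"y":0,"z":0,"roll":0,"grip":1},
  {"x":-0.03,"y":0,"z":0,"roll":0,"grip":1},
  {"x":-0.04,"y":0,"z":0,"roll":0,"grip":1},
  {"x":-0.05,"y":0,"z":0,"roll":0,"grip":1},
  {"x":-0.055,"y":0,"z":0,"roll":0,"grip":1},
  {"x":-0.055,"y":0,"z":0,"roll":0,"grip":1},
])

```text
t: 33.45
position: [0.5234, 0.2614, 0.0347]
orientation: [0.025, 0.706, -0.024, 0.707]
wrist_force: [0.4, -0.7, -1.4]
opening: 0.217
```

```bash
python3 -c "
from h import *
from plant import snapshot
s=snapshot('scene')[:,:,::-1]
to([[.524,.262,.1]])
cv2.imwrite('pics/s25.png',cv2.resize(s[100:250,300:480],None,fx=4,fy=4,interpolation=cv2.INTER_CUBIC))
"
```

```text
t 33.5 pos [0.5229 0.2612 0.034 ] open 0.224 F [-0.4  0.5 -1.5]
tool x [ 0.001  0.    -1.   ] z [ 0.998 -0.069  0.001] zdir deg -3.95
[0.524 0.262 0.1  ] shift [-0.066   0.0009  0.0011]
```

View pics/s25.png

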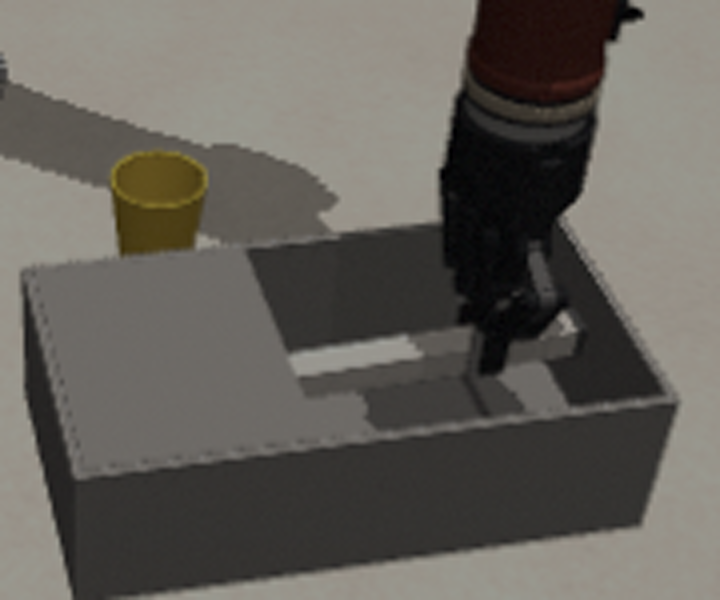

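>>> jog_arm([
  {"x":-0.004,"y":0,"z":0,"roll":0,"grip":1},
  {"x":-0.008,"y":0,"z":0,"roll":0,"grip":1},
  {"x":-0.012,"y":0,"z":0,"roll":0,"grip":1},
  {"x":-0.016,"y":0,"z":0,"roll":0,"grip":1},
  {"x":-0.02,"y":0,"z":0,"roll":0,"grip":1},
  {"x":-0.024,"y":0,"z":0,"roll":0,"grip":1},
  {"x":-0.028,"y":0,"z":0,"roll":0,"grip":1},
  {"x":-0.03,"y":0,"z":0,"roll":0,"grip":1},
])

```text
t: 34.3
position: [0.5228, 0.261, 0.064]
orientation: [0.025, 0.707, -0.024, 0.707]
wrist_force: [0.3, -1.9, -6.0]
opening: 0.218
```

```bash
python3 -c "
from h import *
from plant import snapshot
s=snapshot('scene')[:,:,::-1]
to([[.524,.262,.1]])
print(readout.observe()['wrist_torque'])
cv2.imwrite('pics/s26.png',cv2.resize(s[80:230,300:480],None,fx=4,fy=4,interpolation=cv2.INTER_CUBIC))
"
```

```text
t 34.35 pos [0.5227 0.2611 0.0642] open 0.221 F [-0.7  0.3 -4.2]
tool x [ 0.  0. -1.] z [ 0.998 -0.069  0.   ] zdir deg -3.98
[0.524 0.262 0.1  ] shift [-0.0358  0.001   0.0012]
[ 0.37031278  0.06533947 -0.02061671]
```

View pics/s26.png

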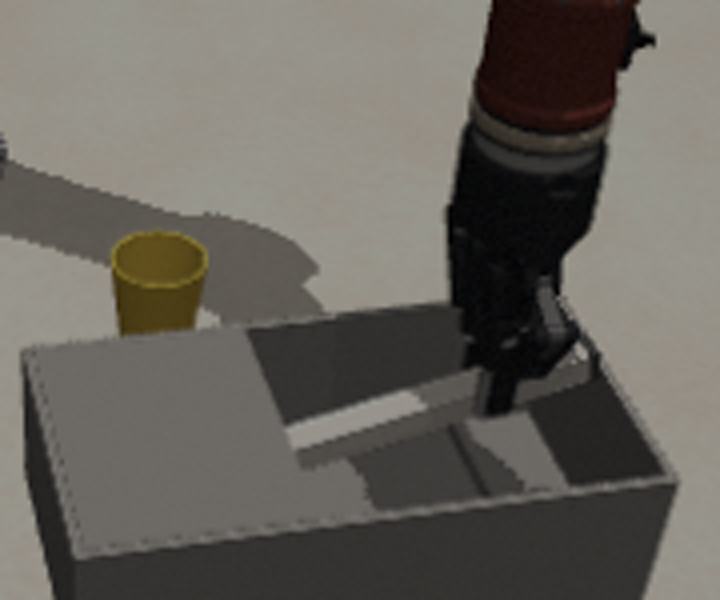

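>>> jog_arm([
  {"x":-0.007,"y":0,"z":0,"roll":0,"grip":1},
  {"x":-0.014,"y":0,"z":0,"roll":0,"grip":1},
  {"x":-0.021,"y":0,"z":0,"roll":0,"grip":1},
  {"x":-0.028,"y":0,"z":0,"roll":0,"grip":1},
  {"x":-0.035,"y":0,"z":0,"roll":0,"grip":1},
  {"x":-0.042,"y":0,"z":0,"roll":0,"grip":1},
  {"x":-0.049,"y":0,"z":0,"roll":0,"grip":1},
  {"x":-0.055,"y":0,"z":0,"roll":0,"grip":1},
])

```text
t: 35.15
position: [0.5229, 0.2614, 0.1194]
orientation: [0.025, 0.706, -0.024, 0.707]
wrist_force: [-0.2, -0.1, -5.0]
opening: 0.218
```

```bash
python3 -c "
from h import *
from plant import snapshot
s=snapshot('scene')[:,:,::-1]
to([[.524,.262,.1]])
cv2.imwrite('pics/s27.png',cv2.resize(s[80:230,300:480],None,fx=4,fy=4,interpolation=cv2.INTER_CUBIC))
"
```

```text
t 35.2 pos [0.5233 0.2618 0.1203] open 0.215 F [ 0.5  0.6 -2.7]
tool x [ 0.002  0.002 -1.   ] z [ 0.998 -0.069  0.001] zdir deg -3.97
[0.524 0.262 0.1  ] shift [0.0203 0.0002 0.0006]
```

View pics/s27.png

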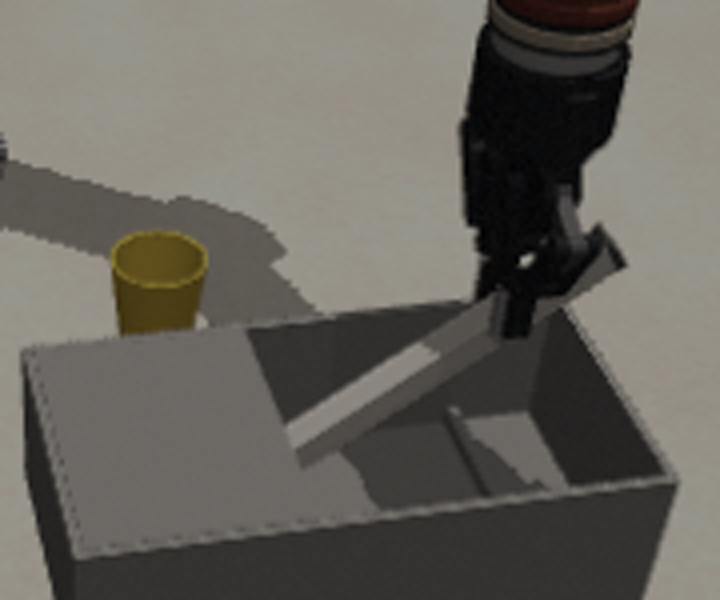

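>>> jog_arm([
  {"x":-0.007,"y":0,"z":0,"roll":0,"grip":1},
  {"x":-0.014,"y":0,"z":0,"roll":0,"grip":1},
  {"x":-0.021,"y":0,"z":0,"roll":0,"grip":1},
  {"x":-0.028,"y":0,"z":0,"roll":0,"grip":1},
  {"x":-0.031,"y":0.006,"z":0,"roll":0,"grip":1},
  {"x":-0.034,"y":0.014,"z":0,"roll":0,"grip":1},
  {"x":-0.037,"y":0.022,"z":0,"roll":0,"grip":1},
  {"x":-0.04,"y":0.03,"z":0,"roll":0,"grip":1},
])

```text
t: 36.0
position: [0.5249, 0.2919, 0.1589]
orientation: [0.024, 0.707, -0.024, 0.707]
wrist_force: [0.4, 0.4, -2.7]
opening: 0.222
```

```bash
python3 -c "
from h import *
from plant import snapshot
s=snapshot('scene')[:,:,::-1]
to([[.524,.262,.1]])
cv2.imwrite('pics/s28.png',cv2.resize(s[60:230,300:480],None,fx=3.5,fy=3.5,interpolation=cv2.INTER_CUBIC))
"
```

```text
t 36.05 pos [0.525  0.2943 0.1593] open 0.223 F [ 0.4  1.8 -2.2]
tool x [ 0.001  0.002 -1.   ] z [ 0.998 -0.066  0.001] zdir deg -3.78
[0.524 0.262 0.1  ] shift [ 0.0592 -0.0324  0.0011]
```

View pics/s28.png

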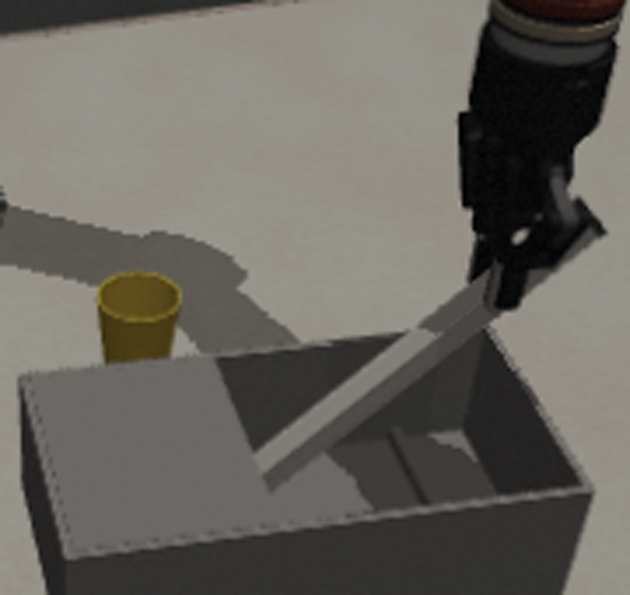

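>>> jog_arm([
  {"x":0,"y":0.01,"z":0,"roll":0,"grip":1},
  {"x":0,"y":0.02,"z":0,"roll":0,"grip":1},
  {"x":0,"y":0.03,"z":0,"roll":0,"grip":1},
  {"x":0,"y":0.04,"z":0,"roll":0,"grip":1},
  {"x":0,"y":0.05,"z":0,"roll":0,"grip":1},
  {"x":0,"y":0.058,"z":0,"roll":0,"grip":1},
  {"x":0,"y":0.065,"z":0,"roll":0,"grip":1},
  {"x":0,"y":0.065,"z":0,"roll":0,"grip":1},
])

```text
t: 36.85
position: [0.5289, 0.3574, 0.1583]
orientation: [0.024, 0.707, -0.024, 0.707]
wrist_force: [0.2, -0.3, -2.1]
opening: 0.223
```

```bash
python3 -c "
from h import *
from plant import snapshot
s=snapshot('scene')[:,:,::-1]
to([[.524,.262,.1]])
cv2.imwrite('pics/s29.png',cv2.resize(s[60:230,300:500],None,fx=3.5,fy=3.5,interpolation=cv2.INTER_CUBIC))
s=snapshot('top')[:,:,::-1]
cv2.imwrite('pics/t29.png',cv2.resize(s[130:270,150:330],None,fx=4,fy=4,interpolation=cv2.INTER_CUBIC))
"
```

```text
t 36.9 pos [0.5291 0.3562 0.1584] open 0.223 F [ 0.4  0.1 -1.5]
tool x [-0. -0. -1.] z [ 0.998 -0.068 -0.   ] zdir deg -3.91
[0.524 0.262 0.1  ] shift [ 0.0584 -0.0944  0.0013]
```

View pics/s29.png

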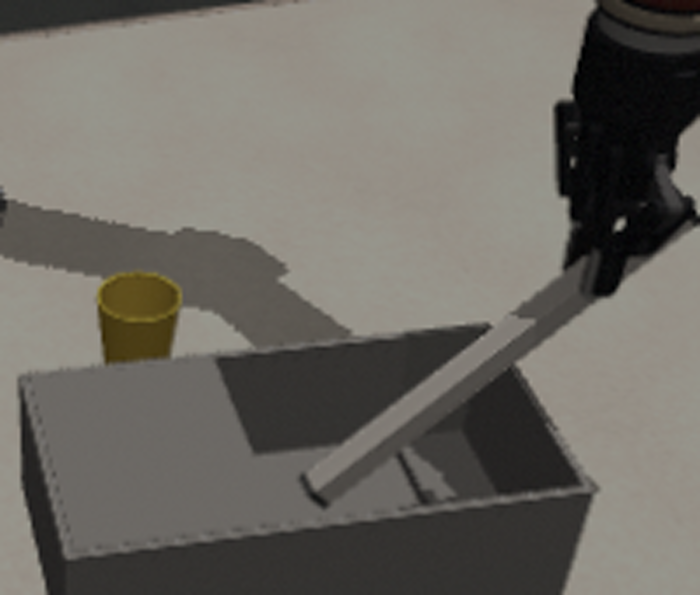

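View pics/t29.png

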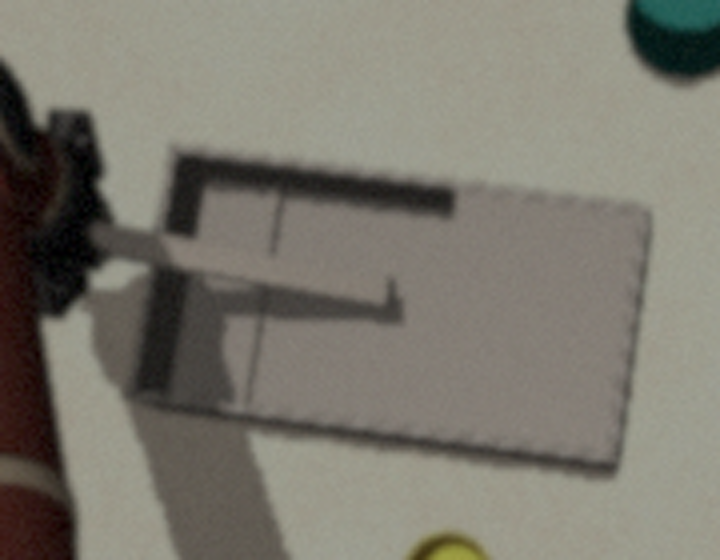

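>>> jog_arm([
  {"x":-0.01,"y":0,"z":0,"roll":0,"grip":1},
  {"x":-0.03,"y":0,"z":0,"roll":0,"grip":1},
  {"x":-0.05,"y":0,"z":0,"roll":0,"grip":1},
  {"x":-0.075,"y":0,"z":0,"roll":0,"grip":1},
  {"x":-0.1,"y":0,"z":0,"roll":0,"grip":1},
  {"x":-0.125,"y":0,"z":0,"roll":0,"grip":1},
  {"x":-0.145,"y":0,"z":0,"roll":0,"grip":1},
  {"x":-0.16,"y":0,"z":0,"roll":0,"grip":1},
])

```text
t: 37.75
position: [0.53, 0.355, 0.3215]
orientation: [0.025, 0.706, -0.024, 0.708]
wrist_force: [0.7, 0.1, -1.3]
opening: 0.22
```

>>> jog_arm([
  {"x":-0.01,"y":0,"z":0,"roll":0,"grip":1},
  {"x":-0.02,"y":0,"z":0,"roll":0,"grip":1},
  {"x":-0.03,"y":0,"z":0,"roll":0,"grip":1},
  {"x":-0.03,"y":0,"z":0,"roll":0,"grip":1},
  {"x":-0.03,"y":0,"z":0,"roll":0,"grip":1},
  {"x":-0.03,"y":0,"z":0,"roll":0,"grip":1},
  {"x":-0.03,"y":0,"z":0,"roll":0,"grip":1},
  {"x":-0.03,"y":0,"z":0,"roll":0,"grip":1},
])

```text
t: 38.55
position: [0.5291, 0.3558, 0.348]
orientation: [0.024, 0.707, -0.025, 0.706]
wrist_force: [1.3, -0.2, -0.8]
opening: 0.219
```

```bash
python3 -c "
from h import *
from plant import snapshot
s=snapshot('scene')[:,:,::-1]
t=snapshot('top')[:,:,::-1]
to([[.524,.262,.1]])
cv2.imwrite('pics/s30.png',s);cv2.imwrite('pics/t30.png',t)
"
```

```text
t 38.65 pos [0.5292 0.3558 0.3483] open 0.217 F [-0.2 -0.1 -2. ]
tool x [-0.001 -0.    -1.   ] z [ 0.998 -0.069 -0.   ] zdir deg -3.96
[0.524 0.262 0.1  ] shift [ 0.2483 -0.0938  0.0014]
```

View pics/s30.png

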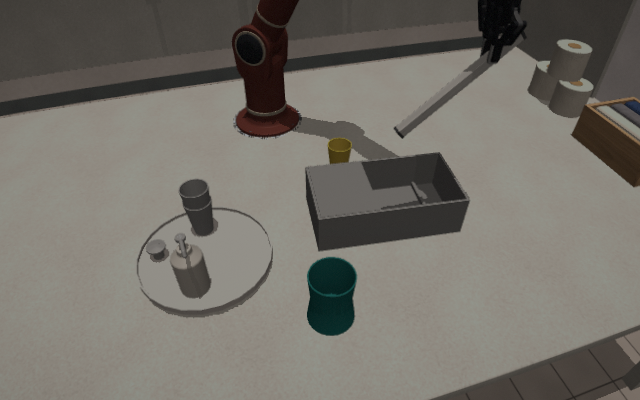

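View pics/t30.png

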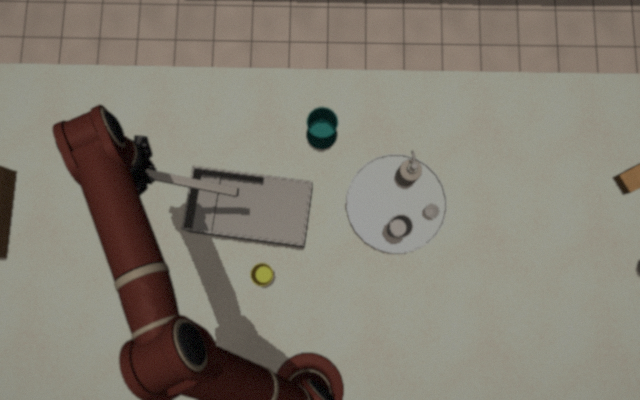

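Triangulate the lower bar end (scene ~(400,133), top ~(238,191)) and recheck the bystanders and tumblers.

```bash
python3 -c "
from h import *
s=cv2.imread('pics/s30.png');t=cv2.imread('pics/t30.png');o=cv2.imread('pics/scene0.png')
print(tri([[400,132.5]],[[238,191]]))
Z=lambda im:cv2.resize(im,None,fx=4,fy=4,interpolation=cv2.INTER_CUBIC)
a=np.hstack([x[175:310,135:225] for x in (o,s)]);cv2.imwrite('pics/c1.png',Z(a))
for b,c in (((slice(255,340),slice(295,370))),):
  d=cv2.absdiff(o[b,c],s[b,c]);print('brush diff',d.max(),d.mean())
cv2.imwrite('pics/c2.png',np.hstack([cv2.resize(s[110:150,385:425],None,fx=10,fy=10,interpolation=cv2.INTER_CUBIC),cv2.resize(t[170:210,215:255],None,fx=10,fy=10,interpolation=cv2.INTER_CUBIC)]))
"
```

```text
(array([0.52020758, 0.18685252, 0.24566184]), np.float64(0.00825916513579444))
brush diff 8 0.946562091503268
```

View pics/c1.png

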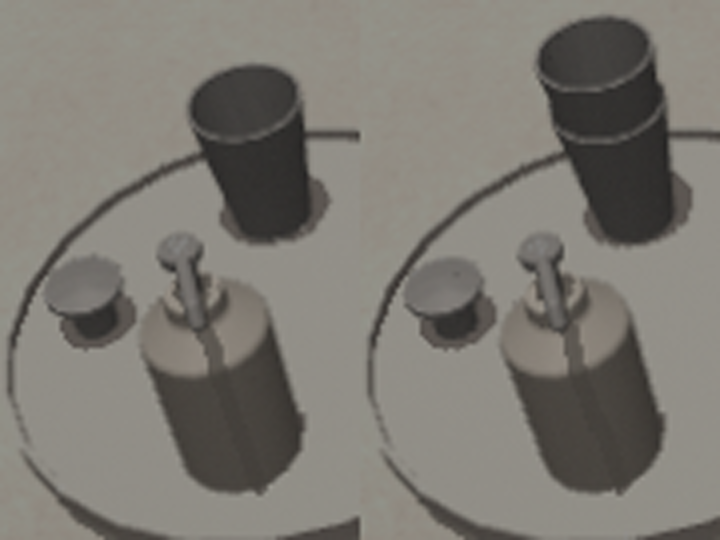

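View pics/c2.png

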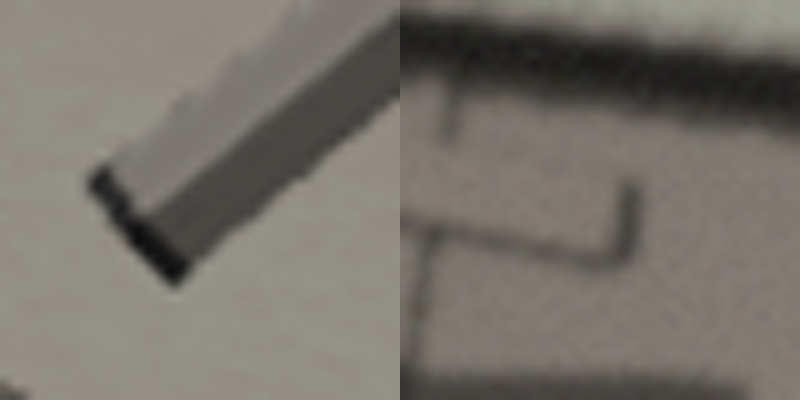

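```bash
python3 -c "
from plant import env,readout
s=readout.observe();print(s['t'],s['opening'],abs(s['qvel']).max())
print(env.sign_off())"
```

```text
38.65 0.21725384503923817 0.0020973691354231752
the job is handed in; nothing more can be done
None
```

I handed the job in at 38.65 s with both parts carried out in order, but one check disagrees: the upper tumbler may not be fully down.

- **Tumbler:** It is in the matching tumbler on the lazy susan, released and upright. In the last picture its rim is about 36–38 mm above the lower one's, where 34 mm is fully seated. Presses of up to about 30 N moved it very little. When I gripped it again and raised it 10 mm, the lower tumbler came up with it, so the two are wedged together. I set them back down.
- **Bystanders:** Working the tumblers turned the lazy susan a few degrees, moving the pump by about 9 mm. I turned it back, and in the last picture the pump and stopper are within about a pixel (roughly 2 mm) of where they started. The brush holder has not moved.
- **Towel bar:** I gripped it near its open end, tilted it up against the cover's edge and drew it out. It is held still, touching nothing. Its lower end is at about z = 0.245 m (the two views agree to about 8 mm), and at least 0.152 m was needed.
- **TCP height reading:** In the pictures the fingertips sat about 37 mm higher than the TCP reading implied, over and above the 13 mm they stand back when open. I set heights from the pictures and from touch instead.

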